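Fetch the red jar from under the counter shelf into the case

TASK

Swing the wooden case's deep lid, the one with the brass tab in front, open until it rests back on its stop. Then bring the red-capped jar out from under the low counter shelf, through the front, over the little bar and under the board's edge, and stand it gently on the floor of the case beside the tin. Keep the jar upright, do not knock the shelf, and leave every other jar, glass, tin and mill standing where it is.

Things in the scene. Friction and masses are not known exactly. Their poses are not given: they have to be found in the camera images.
- case: Shallow wooden case, fixed: outside 150 (x) x 276 (y) x 58 high, walls and floor 8 thick. Origin: on the counter, in its middle (y) but 40 from the outside of its hinge wall (+x) and 110 from that of its front wall (-x, to the robot; yaw up to 10 degrees); z up. Its deep hollow lid, outside 150 x 276 x 52 high, walls 8, closes it to 110 high in all: a 90 mm jar fits beneath.
- case_lid (a joint): Angle of the lid in rad: 0 shut, 1.75 resting open on its stop (tilted 10 degrees past upright). The hinge is free with light drag; the lid (0.4 kg) falls shut below about 1.15 rad and falls open onto the stop above it.
- lid_hinge (a point): Midpoint of the hinge line: at x = +40, y = 0, z = 58 in the case's frame. The line runs along the case's y. Opening, the lid's -x edge rises and goes over towards +x.
- lid_tab (a point): Grip point on the brass tab on the lid's front face. Tab: 45 long (out from the face), 28 wide (along the hinge), 12 thick. The point is on its centre line, 30 from the face, 180 from the hinge line and 12 above it when shut (70 above the counter). It turns with the lid; axes are the lid's (the case's when shut). Pinched across its 28 mm width it can pivot between the pads.
- shelf: Low shelf, fixed. Origin: centre of its footprint, on the counter; z up; -x its open front, to the robot (yaw up to 9 degrees). Posts of 12 diameter at x -56 and +50, y +-178; bars 12 high, 8 thick, along y at x -68 (front) and +50. No floor: what is under it stands on the counter. Open at front and back.
- shelf_edge (a point): Middle of the lower front edge of the shelf's board: at x -52, y 0, z 235 in the shelf's frame. The board is 3 oak slats, 28 wide with 14 mm gaps, from x -52 to +60, 380 long (y), 18 thick, top at 253; under its ends (y +-172 to 184) battens hang down to 227. Three fixed jars stand on it, up to 328 above the counter.
- jar_red: The jar to fetch: tomato-red contents and red cap, cylinder of 48 diameter, 90 high, 0.14 to 0.28 kg. Origin: centre of its underside; z up. It stands under the shelf board, its axis 16 to 28 behind the board's front edge, left or right of the middle (about 90 to either side).
- jar_green: Look-alike jar with green contents and cap, same size and origin; stands under the other half of the shelf. Leave.
- mill: Dark wooden pepper mill, 42 diameter, 135 high, under the shelf between the two jars. Origin: centre of its underside. Leave.
- glass: Upside-down clear tumbler, 64 diameter at the counter, 54 at the top, 80 high, standing in front of the shelf. Origin: centre of its underside. Leave.
- tin: Aluminium tin, 44 diameter, 60 high, standing on the case's floor, hidden while the lid is shut. Origin: centre of its underside. Leave.
- oil_tin: Yellow oil tin, 70 (x) x 50 (y) x 200 high with its spout, at the far side of the counter between shelf and case. Origin: centre of its underside. Leave.
There are look-alikes about, which are no part of the job. There is more than one size of the jar_red; the job needs the largest.

How it is judged:
By the outcome, as a careful person would: the job done as asked, in the order asked, and still so for the second after the job is handed in, with the robot touching nothing.
It also fails if it takes over 72 s, if anything falls off the work surface, if the arm or the gripper's body presses on something with over 40 N, if the wrist force passes 120 N, or if a joint passes its speed limit or range.

ROBOT

A 6-joint arm with a two-finger parallel gripper is mounted at the origin on the work surface. World frame = base frame: x ahead of the robot, y to its left, z up, the work surface at z = 0. Lengths are in m, angles in rad, forces in N, time in s.
With the tool pointing down it reaches from about 0.375 to 0.825 m from the base axis. Payload 5.5 kg.
Tool frame: the origin (TCP) lies at the very end of the fingers, on their centre line; the grasp point (between the pads) lies 19 mm behind it; z points along the fingers, y is the line along which they close (so a half turn about z gives the same grasp; the last joint's range is limited). The gripper opens to 85 mm and grips with 20 to 120 N. Pads are 22 mm wide; open, the fingers measure 114 mm over their backs; the gripper's body (76 mm by 85 mm) begins 54 mm behind the grasp point. The pads swing forward as they close: fully open they stand 13 mm farther back than shut.
Start: joints at [0, 0.314, -0.047, 1.21, 0, 1.571], TCP at [0.6, -0, 0.196] pointing down, gripper open.
Joint ranges: [-2.67, 2.67], [-0.69, 1.73], [-1.03, 1.25], [-2.08, 2.16], [-1.42, 1.45], [-3.14, 3.14]. Speed limits (rad/s): [2.39, 2.39, 3.01, 3.14, 3.14, 3.14].

INTERFACE

Orientations are given as a rotation vector (axis times angle).
In Python, from workcell import env, vision gives the robot as it stands.
- The arm moves only by the tool play_rows, never from a script. Its argument "deltas" is one flat list of numbers, 5 for each row, row after row: the finger opening in cm, from 0 to 8.54, then the shift along the tool's x, y, z in cm, then the turn about the tool's z in rad. In form: [jaw, dx, dy, dz, twist, jaw, dx, dy, dz, twist, ...]. A call has 1 to 10 rows; each row is the pose to reach, as a shift and turn from the pose commanded when the call began, along the tool's axes at that moment; what a row does not reach only later rows make up. A row lasts 1/8 s, in which the tool goes at most 62.5 mm and 10.7 degrees, less where a joint would pass 70% of its speed; a pose out of reach is approached as far as the arm can. A call with a gripper value outside its range is refused whole. The fingers move at their own pace and stop on an object; the grip force is fixed at half the most. Time passes only in rows, so rows that repeat a pose let the fingers close. It gives the time, the measured TCP pose, the force, the opening and the grip force at its end, in the units of the state.
- env.get_state(): the state, without advancing time (a new reading comes with each control period).
- vision.capture(name): name is "scene" or "side" or "wrist"; returns a dict with "frame" (480x640x3 uint8, red, green, blue), "fx", "fy", "cx", "cy" (pixels), "extrinsics" (4x4, takes a point from world to camera coordinates); the wrist camera has in their place "mount" (4x4, takes a point from camera to tool coordinates, whose origin is the TCP and whose axes are the flange's). Camera axes: x right, y up, looking along -z (the intrinsics and any distortion apply to the point x, -y, -z); pixel columns grow to the right and rows downward; lengths in m; the calibration is good to about 2 mm. The wrist camera is an equidistant fisheye: a pixel r from the principal point sees the ray r / f radians off the axis. A picture is of the moment at which its call begins: read the wrist's pose just before it. There is no depth.
- env.job_done(): hands the job in; it is judged then, once.
The state is a dict: "time": time; "joints": joint angles; "qd": joint speeds; "tau": joint torques, N m; "ee_pos": TCP position; "eef_rot": TCP orientation; "ft_force": force on the tool from outside, world axes, zero at the start; "ft_torque": the same for the moment, N m; "gripper_width": opening from 0.0 (shut) to 1.0 (fully open); "gripper_force": force on a finger pad.
Only numpy, scipy, OpenCV 4.12 (cv2) and the standard library are available. Lean on these libraries where they do the work, as an engineer would, in place of code of your own. Each camera call takes 0.05 s, during which the arm holds its last target. There are 200 camera calls.

## Working session

There is one attempt and no reset: what is moved stays moved. The work goes in short steps, Python scripts to look and compute and a tool call to move; the robot and the scene stay as the last step left them, time stands still between calls to the robot, and variables do not carry over. Pictures are saved under pics/ and viewed, at most 10 in all, crops included, and the job is handed in when it is done.

Besides the shell and the picture viewer there is one more tool, called after ">>>" as name(argument=value, ...) on one line, values as JSON. play_rows: Moves the arm, as the interface text tells. Its arguments: {"type":"object","properties":{"deltas":{"type":"array","items":{"type":"number"}}},"required":["deltas"]}

```bash
ls; mkdir -p pics; cat > h.py <<'E'
import numpy as np,cv2
from workcell import env,vision
from scipy.spatial.transform import Rotation as R
def cap(n,f):
    s=env.get_state();c=vision.capture(n);cv2.imwrite(f,c['frame'][:,:,::-1]);
    import pickle;pickle.dump((s,c),open(f+'.pkl','wb'));return s,c
def ray(c,u,v):
    d=np.array([(u-c['cx'])/c['fx'],-(v-c['cy'])/c['fy'],-1.]);E=c['extrinsics'];Rm=E[:3,:3]
    return -Rm.T@E[:3,3],Rm.T@d
def onz(c,u,v,z):
    o,d=ray(c,u,v);return o+d*(z-o[2])/d[2]
def proj(c,p):
    E=c['extrinsics'];q=E[:3,:3]@np.array(p)+E[:3,3]
    return np.array([c['cx']+c['fx']*q[0]/-q[2],c['cy']+c['fy']*-q[1]/-q[2]])
E
python3 - <<'E'
from h import *
for n in('scene','side','wrist'):
    s,c=cap(n,f'pics/{n}0.png')
    print({k:(np.round(v,3).tolist()) for k,v in c.items() if k!='frame'})
print(s)
E
```

```text
pics
{'fx': 502.766, 'fy': 502.766, 'cx': 313.653, 'cy': 237.655, 'extrinsics': [[-0.211, 0.977, -0.022, 0.148], [-0.577, -0.106, 0.809, 0.233], [0.789, 0.183, 0.587, -1.439], [0.0, 0.0, 0.0, 1.0]]}
{'fx': 567.987, 'fy': 567.987, 'cx': 317.82, 'cy': 231.435, 'extrinsics': [[-0.772, -0.635, 0.021, 0.471], [0.45, -0.524, 0.723, -0.409], [-0.448, 0.567, 0.691, -0.757], [0.0, 0.0, 0.0, 1.0]]}
{'fx': 371.648, 'fy': 371.648, 'cx': 312.958, 'cy': 239.079, 'mount': [[-0.001, 0.951, 0.308, 0.08], [1.0, 0.001, 0.0, 0.001], [-0.0, 0.308, -0.952, -0.178], [0.0, 0.0, 0.0, 1.0]]}
{'time': 0.1, 'joints': array([ 1.77332397e-05,  3.14150903e-01, -4.79488994e-02,  1.21016761e+00,
        1.40543528e-05,  1.57078249e+00]), 'qd': array([ 4.68576768e-05, -1.68724701e-03,  3.21050318e-03,  1.71323129e-04,
        1.22674004e-03,  8.73161006e-04]), 'tau': array([ 9.99693766e-04, -5.40766132e+01,  3.40542591e+01,  1.10156229e-02,
        1.53784813e-04, -8.18082242e-06]), 'ee_pos': array([5.99459259e-01, 1.57742478e-05, 1.95436670e-01]), 'eef_rot': array([-2.22066357e+00, -2.22073364e+00,  1.61782180e-03]), 'ft_force': array([ 0.1539752 , -0.18502677, -0.96615254]), 'ft_torque': array([-0.02062136, -0.00375483,  0.03213981]), 'gripper_force': 0.0, 'gripper_width': 1.0010925743822523}
```

View pics/scene0.png

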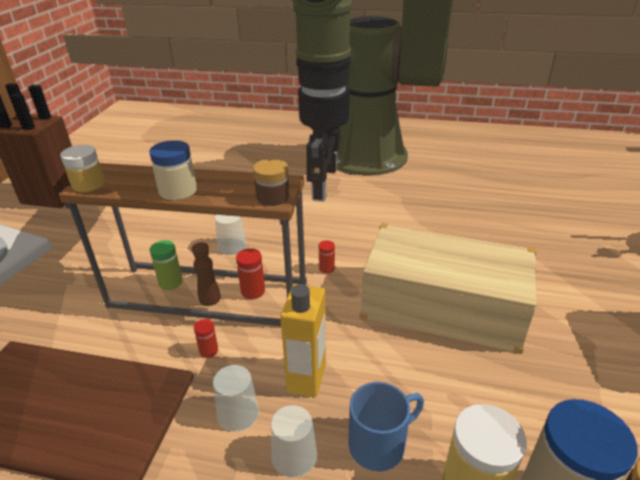

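View pics/side0.png

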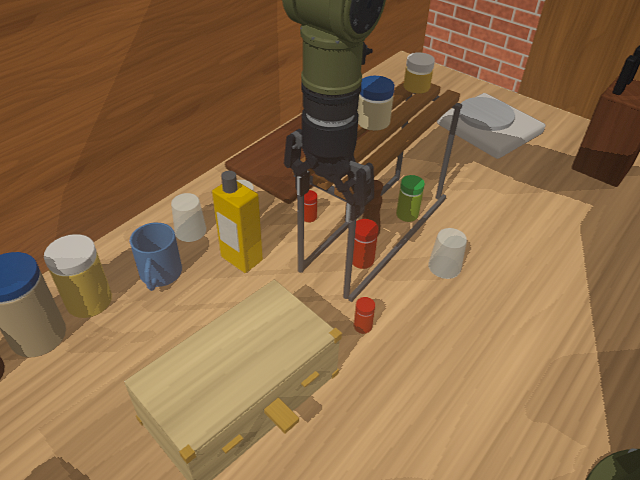

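Scene view: the red jars are the large one under the shelf (250,274), and small ones at (327,257) in front of the shelf and (206,338) behind it. The green jar is at (166,265) and the mill at (206,274). The large one under the shelf fits jar_red. In the side view it is at (364,243), the tab is at (282,414) and the glass at (449,253). I'll enlarge these to confirm and measure.

```bash
python3 - <<'E'
from h import *
a=cv2.imread('pics/side0.png');b=cv2.imread('pics/scene0.png')
def z(i,x,y,w,h,s): return cv2.resize(i[y:y+h,x:x+w],None,fx=s,fy=s,interpolation=cv2.INTER_CUBIC)
# case: side crop (120,270)-(360,480) ; scene crop (355,220)-(555,355)
o=np.zeros((600,800,3),np.uint8)
c=z(a,115,270,240,200,2.5);o[:500,:600]=c
cv2.imwrite('pics/c1.png',z(a,115,270,250,210,2.85)[:600,:800])
cv2.imwrite('pics/c2.png',np.vstack([z(b,50,135,266,100,3)[:300,:798],z(b,50,235,266,100,3)[:300,:798]]))
E
```

```text
(no output)
```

View pics/c1.png

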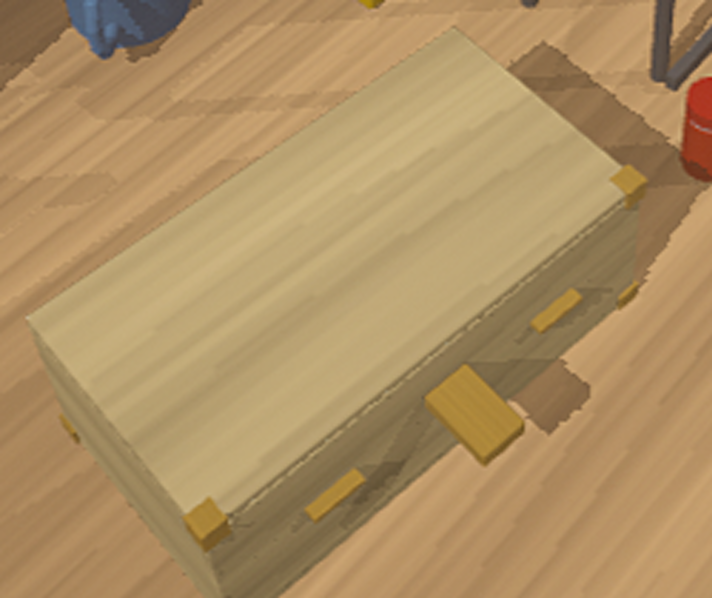

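View pics/c2.png

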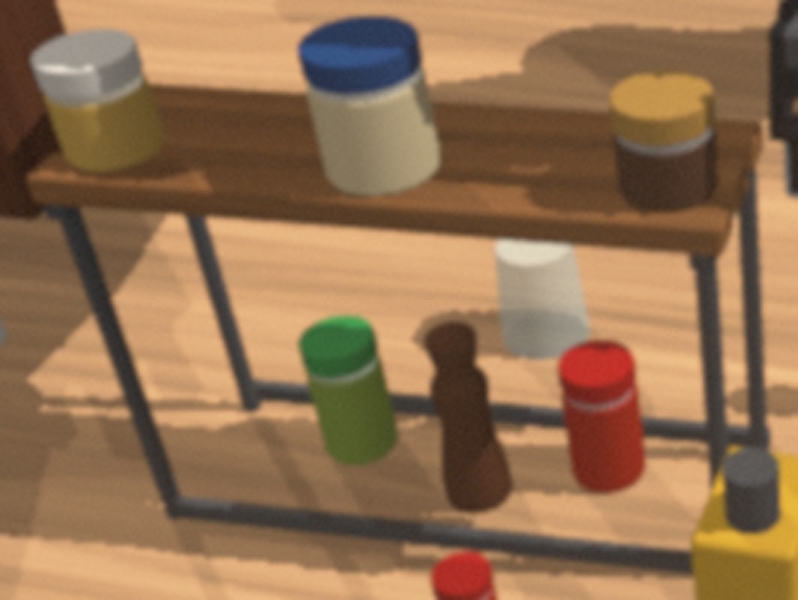

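c1 shows the shut lid's four top corners and the tab at about (475,410). c2 confirms that the large red jar at (602,415) is under the board, in front of the back bar. Its twin is the green jar at (348,390), and the extra small one is at (465,580). I'll fit the poses next.

```bash
cat > fit.py <<'E'
from h import *
import pickle
from scipy.optimize import least_squares
S=pickle.load(open('pics/side0.png.pkl','rb'))[1];C=pickle.load(open('pics/scene0.png.pkl','rb'))[1]
A=lambda u,v:(S,np.array([115+u/2.85,270+v/2.85]))
B=lambda u,v:(C,np.array([50+u/3,135+v/3]))
def W(p,q):
    c,s=np.cos(p[2]),np.sin(p[2]);return np.array([p[0]+c*q[0]-s*q[1],p[1]+s*q[0]+c*q[1],q[2]])
def fit(obs,p0):
    f=lambda p:np.concatenate([proj(o[0],W(p,q))-o[1] for o,q in obs])
    r=least_squares(f,p0,loss='soft_l1',f_scale=2);print(np.round(r.x,4),'res\n',np.round(f(r.x).reshape(-1,2),1).tolist());return r.x
D=lambda c,u,v:(c,np.array([u,v]))
if __name__=='__main__':
    print('cams',ray(S,0,0)[0],ray(C,0,0)[0])
    k=fit([(A(455,27),(.04,-.138,.11)),(A(632,182),(-.11,-.138,.11)),(A(28,318),(.04,.138,.11)),(A(208,525),(-.11,.138,.11)),
     (A(523,423),(-.155,-.014,.076)),(A(486,455),(-.155,.014,.076)),(A(465,366),(-.11,-.014,.076)),(A(427,400),(-.11,.014,.076))],[.6,.2,0])
    s=fit([(B(33,180),(.06,-.19,.253)),(B(727,228),(.06,.19,.253)),(B(172,510),(.05,-.178,.0)),(B(250,402),(-.056,-.178,.0)),(B(762,440),(-.068,.178,.006)),(D(S,349,296),(-.062,.178,.004)),(D(S,301,270),(.05,.178,.004)),(D(S,461,95),(-.052,-.19,.253))],[.6,-.2,0])
    print('tab',W(k,(-.14,0,.07)),'hinge',W(k,(.04,0,.058)))
    # jars: cap-top centre & bottom centre
    for n,t,b in(('red',(597,364),(608,469)),('green',(337,337),(358,441)),):
        for z,q in((.09,t),(0,b)): 
            P=onz(*[B(*q)[0]],*B(*q)[1],z);print(n,np.round(P,4),'shelf frame',np.round(R.from_euler('z',-s[2]).apply(P-np.r_[s[:2],0]),4))
    print('redside',onz(S,367,230,.09))
    for nm,c,u,v,z in(('mill',C,206,245,.135),('glassS',S,452,236,.08),('glassC',C,228,218,.08),('small front',S,366,303,.055),('smallC',C,327,246,.055),('oil',C,305,290,.2)):
        print(nm,np.round(onz(c,u,v,z),3))
    np.save('poses.npy',[k,s])
E
python3 fit.py
```

```text
cams [0.20902067 0.51413107 0.80882156] [1.30105622 0.14315505 0.65912362]
[ 0.6205  0.2144 -0.1105] res
 [[-0.2, -0.7], [3.5, -0.3], [-1.0, -0.3], [-1.3, 3.8], [1.7, -0.6], [-0.3, 1.4], [0.6, -1.7], [-1.0, -1.3]]
[ 0.6452 -0.2229  0.0437] res
 [[-2.9, -0.8], [-1.3, 0.7], [2.0, 1.2], [1.1, 1.9], [0.2, -0.6], [0.1, 2.2], [-0.1, 0.3], [0.7, -0.5]]
tab [0.48138381 0.22987706 0.07      ] hinge [0.66028591 0.21002671 0.058     ]
red [ 0.6149 -0.1393  0.09  ] shelf frame [-0.0266  0.0848  0.09  ]
red [ 0.6114 -0.1421  0.    ] shelf frame [-0.0303  0.0822  0.    ]
green [ 0.6187 -0.3107  0.09  ] shelf frame [-0.0303 -0.0865  0.09  ]
green [ 0.6161 -0.316   0.    ] shelf frame [-0.0331 -0.0918  0.    ]
redside [ 0.60912887 -0.1383685   0.09      ]
mill [ 0.652 -0.202  0.135]
glassS [ 0.485 -0.237  0.08 ]
glassC [ 0.487 -0.228  0.08 ]
small front [ 0.524 -0.022  0.055]
smallC [ 0.512 -0.013  0.055]
oil [0.805 0.014 0.2  ]
```

>>> play_rows(deltas=[8.5,23,-11.8,5,-1.46,8.5,23,-11.8,5,-1.46,8.5,23,-11.8,5,-1.46,8.5,23,-11.8,5,-1.46,8.5,23,-11.8,5,-1.46,8.5,23,-11.8,5,-1.46,8.5,23,-11.8,5,-1.46,8.5,23,-11.8,5,-1.46,8.5,23,-11.8,5,-1.46])

```text
time: 1.27
ee_pos: [0.4817, 0.23, 0.1459]
eef_rot: [-0.176, -3.136, 0.0]
ft_force: [-0.0, -0.1, 1.2]
gripper_width: 0.994
gripper_force: 0.0
```

```bash
python3 - <<'E'
from h import *
s,c=cap('wrist','pics/w1.png')
print(s['time'],s['joints'].round(3),s['ee_pos'].round(4),R.from_rotvec(s['eef_rot']).as_matrix().round(3))
# predicted tab corners in wrist image
k=np.load('poses.npy')[0]
from fit import W
Rm=R.from_rotvec(s['eef_rot']).as_matrix();M=c['mount']
im=c['frame'][:,:,::-1].copy()
for q in[(-.155,-.014,.076),(-.155,.014,.076),(-.11,-.014,.076),(-.11,.014,.076),(-.11,-.138,.11),(-.11,.138,.11),(.04,.138,.11),(.04,-.138,.11)]:
    t=Rm.T@(W(k,q)-s['ee_pos']);p=np.linalg.inv(M)@np.r_[t,1];x,y,z=p[0],-p[1],-p[2]
    th=np.arctan2(np.hypot(x,y),z);r=c['fx']*th;h=np.hypot(x,y);u=(int(c['cx']+r*x/h),int(c['cy']+r*y/h));print(q,u)
    cv2.circle(im,u,4,(0,0,255),1)
cv2.imwrite('pics/w1o.png',im)
E
```

```text
1.275 [ 0.445  0.217 -0.291  1.064  0.     0.558] [0.4817 0.23   0.1459] [[-0.994  0.112 -0.   ]
 [ 0.112  0.994 -0.   ]
 [ 0.    -0.    -1.   ]]
(-0.155, -0.014, 0.076) (291, 214)
(-0.155, 0.014, 0.076) (331, 214)
(-0.11, -0.014, 0.076) (292, 275)
(-0.11, 0.014, 0.076) (331, 275)
(-0.11, -0.138, 0.11) (116, 291)
(-0.11, 0.138, 0.11) (507, 290)
(0.04, 0.138, 0.11) (465, 437)
(0.04, -0.138, 0.11) (159, 438)
```

View pics/w1o.png

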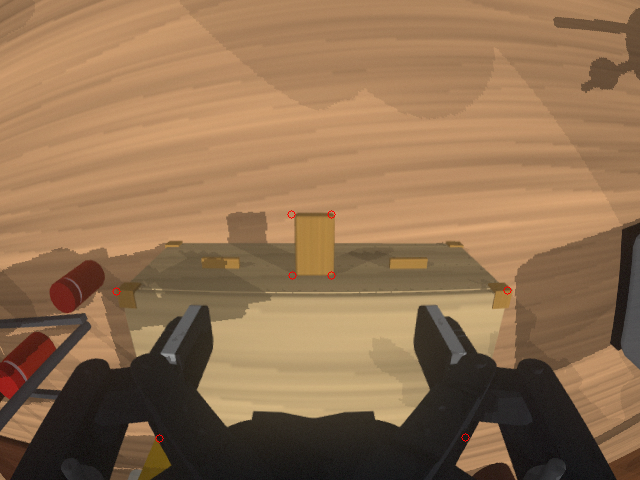

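The wrist view shows the tab at (315,245), within about 2 mm of my prediction. I'll descend and pinch it.

>>> play_rows(deltas=[6,0,0.2,9.4,0,6,0,0.2,9.4,0,6,0,0.2,9.4,0,6,0,0.2,9.4,0,1.5,0,0.2,9.4,0,1.5,0,0.2,9.4,0,1.5,0,0.2,9.4,0,1.5,0,0.2,9.4,0])

```text
time: 2.33
ee_pos: [0.4823, 0.232, 0.0525]
eef_rot: [0.174, 3.136, 0.0]
ft_force: [0.4, -0.4, -0.9]
gripper_width: 0.178
gripper_force: 0.0
```

```bash
python3 - <<'E'
from h import *
s=env.get_state();print(s['gripper_width'],s['gripper_force'],s['ee_pos'],s['ft_force'])
for th in np.r_[0:1.76:.125,1.7,1.72,1.75]:
    x=-180*np.cos(th)+12*np.sin(th);z=180*np.sin(th)+12*np.cos(th)
    print(round(th,3),'dx %.1f dz %.1f'%(-(x+180)/10,-(z-12)/10))
E
```

```text
0.1775287267110911 0.0 [0.48232354 0.2320117  0.05245163] [ 0.42995932 -0.4215965  -0.90380067]
0.0 dx -0.0 dz -0.0
0.125 dx -0.3 dz -2.2
0.25 dx -0.9 dz -4.4
0.375 dx -1.7 dz -6.5
0.5 dx -2.8 dz -8.5
0.625 dx -4.1 dz -10.3
0.75 dx -5.6 dz -11.9
0.875 dx -7.4 dz -13.4
1.0 dx -9.3 dz -14.6
1.125 dx -11.3 dz -15.6
1.25 dx -13.5 dz -16.3
1.375 dx -15.7 dz -16.7
1.5 dx -17.9 dz -16.8
1.625 dx -20.2 dz -16.7
1.75 dx -22.4 dz -16.3
1.7 dx -21.5 dz -16.5
1.72 dx -21.9 dz -16.4
1.75 dx -22.4 dz -16.3
```

```bash
python3 - <<'E'
from h import *
s,c=cap('wrist','pics/w2.png');s2,c2=cap('side','pics/s2.png')
a=c['frame'][150:450,170:470,::-1];b=c2['frame'][250:480,120:420,::-1]
print(s['gripper_width'],s['joints'].round(3))
b=cv2.resize(b,(400,307));a=cv2.resize(a,(400,400));o=np.zeros((400,800,3),np.uint8);o[:,:400]=a;o[:307,400:]=b
cv2.imwrite('pics/v2.png',o)
E
```

```text
0.1775287267110911 [ 0.448  0.296 -0.417  0.857 -0.     0.559]
```

View pics/v2.png

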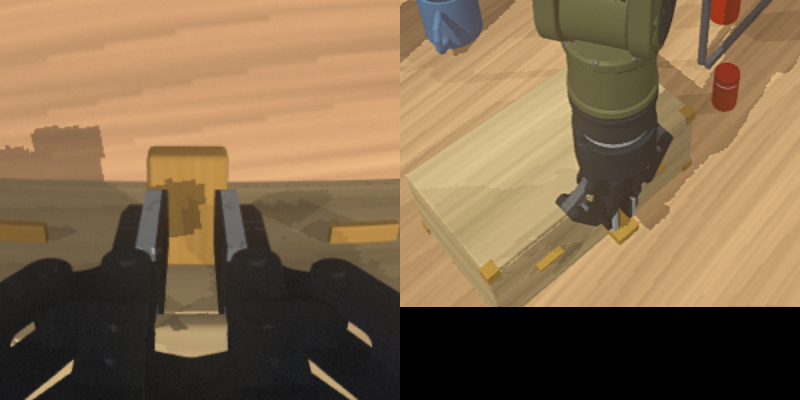

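```bash
python3 - <<'E'
import pickle
from h import *
s,c=pickle.load(open('pics/w2.png.pkl','rb'));Rm=R.from_rotvec(s['eef_rot']).as_matrix();print(Rm.round(3));k=np.load('poses.npy')[0]
from fit import W
def f(t):
    p=np.linalg.inv(c['mount'])@np.r_[t,1];x,y,z=p[0],-p[1],-p[2];h=np.hypot(x,y);r=c['fx']*np.arctan2(h,z)
    u=np.array([c['cx']+r*x/h,c['cy']+r*y/h]);return ((u-[170,150])*4/3).round()
for t in[(.011,-.0075,0),(.011,.0075,0),(-.011,.0075,0),(-.011,.0075,0),(.011,.0075,-.038),(-.011,.0075,-.038)]:print(t,f(np.array(t)))
for q in[(-.155,-.014,.076),(-.155,.014,.076),(-.11,-.014,.076),(-.11,.014,.076)]: print(q,f(Rm.T@(W(k,q)-s['ee_pos'])))
E
```

```text
[[-0.994  0.111  0.   ]
 [ 0.111  0.994  0.   ]
 [-0.     0.    -1.   ]]
(0.011, -0.0075, 0) [169. 143.]
(0.011, 0.0075, 0) [208. 143.]
(-0.011, 0.0075, 0) [207. 194.]
(-0.011, 0.0075, 0) [207. 194.]
(0.011, 0.0075, -0.038) [212. 186.]
(-0.011, 0.0075, -0.038) [211. 245.]
(-0.155, -0.014, 0.076) [140. 154.]
(-0.155, 0.014, 0.076) [223. 154.]
(-0.11, -0.014, 0.076) [145. 265.]
(-0.11, 0.014, 0.076) [220. 265.]
```

```bash
python3 - <<'E'
import pickle
from h import *
from scipy.optimize import least_squares
s,c=pickle.load(open('pics/w2.png.pkl','rb'))
def f(t):
    p=np.linalg.inv(c['mount'])@np.r_[t,1];x,y,z=p[0],-p[1],-p[2];h=np.hypot(x,y);r=c['fx']*np.arctan2(h,z)
    return np.array([c['cx']+r*x/h,c['cy']+r*y/h])
for y,l,r,row in((.0425,210,418,307),(.0425,184,442,307),(.0075,170+165*.75,170+215*.75,150+.75*190),(.0075,170+160*.75,170+218*.75,150+.75*190)):
    g=lambda q:[f((q[0],y,q[1]))[0]-f((q[0],-y,q[1]))[0]-(r-l),f((q[0],y,q[1]))[1]-row]
    print(y,least_squares(g,[0,-.02],x_scale=.01).x.round(4))
print(f((.011,.0425,-.013)),f((.011,-.0425,-.013)))
c2=c['frame'][225:345,250:380,::-1];cv2.imwrite('pics/z.png',cv2.resize(c2,None,fx=6,fy=5,interpolation=cv2.INTER_CUBIC)[:600,:800])
E
```

```text
0.0425 [ 0.0067 -0.0471]
0.0425 [ 0.0211 -0.0741]
0.0075 [ 0.0124 -0.0439]
0.0075 [ 0.0215 -0.0623]
[398.69012055 265.91839247] [224.09242447 266.17992784]
```

View pics/z.png

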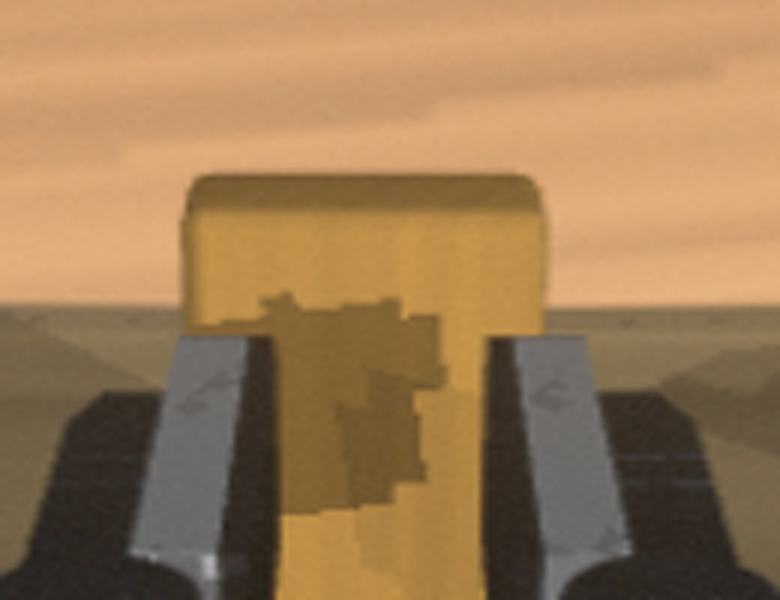

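The pad tips end about 40 mm above where the TCP figure puts them. The jaws closed to 15 mm without touching the tab. I'll reopen, go lower while watching the force, and close again.

>>> play_rows(deltas=[6,0,-0.1,0,0,6,0,-0.1,0,0,6,0,-0.1,0,0,6,0,-0.1,1.2,0,6,0,-0.1,2.2,0,6,0,-0.1,3,0,6,0,-0.1,3,0])

```text
time: 3.3
ee_pos: [0.4812, 0.2306, 0.0211]
eef_rot: [-0.174, -3.135, 0.001]
ft_force: [-0.4, 0.2, 0.5]
gripper_width: 0.706
gripper_force: 0.0
```

>>> play_rows(deltas=[1.5,0,0,0,0,1.5,0,0,0,0,1.5,0,0,0,0,1.5,0,0,0,0])

```text
time: 3.8
ee_pos: [0.4824, 0.2308, 0.0228]
eef_rot: [0.174, 3.136, -0.0]
ft_force: [-1.9, -1.2, 5.8]
gripper_width: 0.311
gripper_force: 59.8
```

>>> play_rows(deltas=[1.5,-0.3,0,-2.2,0,1.5,-0.9,0,-4.4,0,1.5,-1.7,0,-6.5,0,1.5,-2.8,0,-8.5,0,1.5,-4.1,0,-10.3,0,1.5,-5.6,0,-11.9,0])

```text
time: 4.55
ee_pos: [0.5389, 0.2243, 0.1402]
eef_rot: [0.175, 3.136, -0.002]
ft_force: [9.8, 0.1, -16.3]
gripper_width: 0.312
gripper_force: 60.1
```

>>> play_rows(deltas=[1.5,-1.8,0,-1.5,0,1.5,-3.7,0,-2.7,0,1.5,-5.7,0,-3.7,0,1.5,-7.9,0,-4.4,0,1.5,-10.1,0,-4.8,0,1.5,-12.3,0,-4.9,0,1.5,-14.2,0,-4.8,0,1.5,-15.9,0,-4.6,0,1.5,-15.9,0,-4.6,0])

```text
time: 5.68
ee_pos: [0.6955, 0.2064, 0.1854]
eef_rot: [-0.175, -3.134, 0.002]
ft_force: [-1.9, -1.7, -5.0]
gripper_width: 0.302
gripper_force: 59.1
```

```bash
python3 - <<'E'
from h import *
s2,c2=cap('side','pics/s3.png');s,c=cap('scene','pics/c3.png');print(s['ee_pos'],s['joints'].round(3))
cv2.imwrite('pics/v3.png',np.hstack([cv2.resize(x[0:480,:,::-1],(400,300)) for x in (c2['frame'],c['frame'])]))
E
```

```text
[0.69479284 0.20651906 0.18549926] [ 0.289  0.569  0.312  1.317 -0.     0.401]
```

View pics/v3.png

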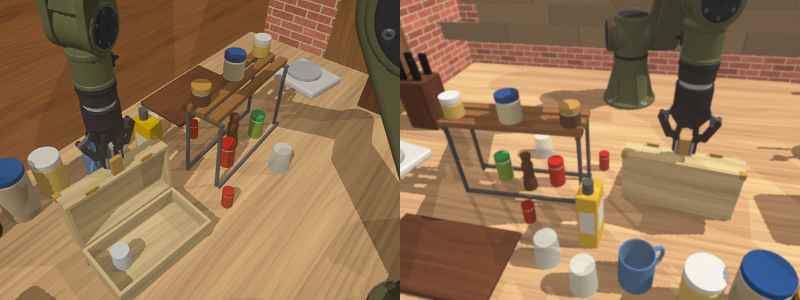

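The v3 views show the lid resting back and open, with the tin inside at side pixel (192,400). I'll release and rise.

>>> play_rows(deltas=[6,0,0,0,0,6,0,0,0,0,6,0,0,0,0,6,0,0,-4,0,6,0,0,-9,0,8,6,0,-15,0,8,12,-5,-18,0,8,14,-10,-18,0,8,14,-16,-18,0,8,14,-20,-18,0])

```text
time: 7.02
ee_pos: [0.5337, 0.0228, 0.369]
eef_rot: [0.172, 3.133, 0.001]
ft_force: [0.9, -0.7, 0.6]
gripper_width: 0.934
gripper_force: 0.0
```

>>> play_rows(deltas=[8,0,0,-6,0,8,0,0,-12,0,8,0,0,-18,0,8,0,0,-24,0,8,0,0,-30,0,8,0,0,-36,0,8,0,0,-42,0,8,0,0,-48,0,8,0,0,-54,0,8,0,0,-60,0])

```text
time: 8.28
ee_pos: [0.4809, 0.0215, 0.6124]
eef_rot: [0.171, 3.077, 0.009]
ft_force: [0.9, 0.5, -0.0]
gripper_width: 0.933
gripper_force: 0.0
```

```bash
python3 - <<'E'
from h import *
s=env.get_state();print(s['time'],s['joints'].round(3),s['ee_pos'].round(4),R.from_rotvec(s['eef_rot']).as_matrix().round(3).tolist())
E
```

```text
8.275 [0.045 0.282 0.929 2.157 0.    0.156] [0.4809 0.0215 0.6124] [[-0.992, 0.11, 0.06], [0.111, 0.994, 0.003], [-0.06, 0.009, -0.998]]
```

When an upward command runs out of reach, the tool tilts forward a little because joint 4 sits on its limit. A forward tilt is exactly what reaching under the board needs. I'll check whether it persists and adds up, while aligning the twist.

>>> play_rows(deltas=[8,0,0,-50,-0.156,8,0,0,-50,-0.156,8,0,0,-50,-0.156,8,0,0,-50,-0.156])

```text
time: 8.78
ee_pos: [0.4398, 0.0197, 0.6452]
eef_rot: [-0.066, 3.02, 0.004]
ft_force: [0.4, -0.4, 0.3]
gripper_width: 0.939
gripper_force: 0.0
```

```bash
cat > st.py <<'E'
from h import *
s=env.get_state();M=R.from_rotvec(s['eef_rot']).as_matrix();print(s['time'],s['joints'].round(3),s['ee_pos'].round(4),M.round(3).tolist(),'tilt',np.degrees(np.arccos(-M[2,2])).round(1))
E
python3 st.py
```

```text
8.775 [ 4.500e-02  1.820e-01  8.890e-01  2.157e+00 -0.000e+00  1.000e-03] [0.4398 0.0197 0.6452] [[-0.992, -0.044, 0.121], [-0.044, 0.999, 0.005], [-0.121, 0.0, -0.993]] tilt 7.0
```

>>> play_rows(deltas=[8,0,0,-60,0,8,0,0,-60,0,8,0,0,-60,0,8,0,0,-60,0,8,0,0,-60,0,8,0,0,-60,0,8,0,0,-60,0,8,0,0,-60,0,8,0,0,-60,0,8,0,0,-60,0])

```text
time: 10.02
ee_pos: [0.3814, 0.0171, 0.6746]
eef_rot: [-0.067, 2.958, 0.006]
ft_force: [-0.3, -0.1, 0.1]
gripper_width: 0.941
gripper_force: 0.0
```

```bash
python3 st.py
```

```text
10.025 [ 4.500e-02  5.200e-02  8.210e-01  2.157e+00 -0.000e+00 -1.000e-03] [0.3814 0.0171 0.6746] [[-0.982, -0.045, 0.181], [-0.044, 0.999, 0.008], [-0.182, -0.0, -0.983]] tilt 10.5
```

>>> play_rows(deltas=[8,0,0,5,0,8,0,0,10,0,8,0,0,12,0])

```text
time: 10.4
ee_pos: [0.4022, 0.018, 0.553]
eef_rot: [-0.067, 2.963, 0.006]
ft_force: [0.3, 0.5, 0.2]
gripper_width: 0.939
gripper_force: 0.0
```

```bash
python3 st.py
```

```text
10.4 [ 0.045 -0.118  0.285  1.796 -0.    -0.   ] [0.4022 0.018  0.553 ] [[-0.983, -0.045, 0.177], [-0.044, 0.999, 0.008], [-0.177, -0.0, -0.984]] tilt 10.2
```

The tilt persists and each call adds about 3.5°. I'll repeat short calls to build it up.

>>> play_rows(deltas=[8,0,0,-50,0,8,0,0,-50,0,8,0,0,-50,0,8,0,0,-50,0])

```text
time: 10.9
ee_pos: [0.3643, 0.0163, 0.6962]
eef_rot: [-0.065, 2.9, 0.008]
ft_force: [-0.2, 0.4, -0.4]
gripper_width: 0.94
gripper_force: 0.0
```

>>> play_rows(deltas=[8,0,0,-50,0,8,0,0,-50,0])

```text
time: 11.15
ee_pos: [0.3425, 0.0153, 0.7161]
eef_rot: [-0.064, 2.844, 0.009]
ft_force: [-0.1, 0.6, 0.2]
gripper_width: 0.939
gripper_force: 0.0
```

>>> play_rows(deltas=[8,0,0,-50,0,8,0,0,-50,0])

```text
time: 11.4
ee_pos: [0.321, 0.0144, 0.7355]
eef_rot: [-0.063, 2.787, 0.011]
ft_force: [0.1, 0.1, 0.1]
gripper_width: 0.935
gripper_force: 0.0
```

```bash
python3 st.py
```

```text
11.4 [ 0.045 -0.096  0.845  2.157 -0.    -0.   ] [0.321  0.0144 0.7355] [[-0.937, -0.045, 0.347], [-0.042, 0.999, 0.015], [-0.347, -0.0, -0.938]] tilt 20.3
```

>>> play_rows(deltas=[8,0,0,-50,0,8,0,0,-50,0])

```text
time: 11.65
ee_pos: [0.2981, 0.0133, 0.7532]
eef_rot: [-0.062, 2.731, 0.013]
ft_force: [0.2, 0.2, -0.5]
gripper_width: 0.938
gripper_force: 0.0
```

>>> play_rows(deltas=[8,0,0,-50,0,8,0,0,-50,0])

```text
time: 11.9
ee_pos: [0.2736, 0.0122, 0.7696]
eef_rot: [-0.06, 2.675, 0.014]
ft_force: [-0.5, -0.1, 0.3]
gripper_width: 0.939
gripper_force: 0.0
```

>>> play_rows(deltas=[8,0,0,-50,0,8,0,0,-50,0])

```text
time: 12.15
ee_pos: [0.2477, 0.0111, 0.7846]
eef_rot: [-0.059, 2.619, 0.015]
ft_force: [-0.2, 0.4, 0.0]
gripper_width: 0.933
gripper_force: 0.0
```

>>> play_rows(deltas=[8,0,0,-50,0,8,0,0,-50,0])

```text
time: 12.4
ee_pos: [0.2546, 0.0299, 0.8486]
eef_rot: [-0.066, 2.447, 0.103]
ft_force: [-0.2, 0.3, 0.5]
gripper_width: 0.94
gripper_force: 0.0
```

>>> play_rows(deltas=[8,0,0,-50,0,8,0,0,-50,0])

```text
time: 12.65
ee_pos: [0.2485, 0.0602, 0.9162]
eef_rot: [-0.025, 2.291, 0.228]
ft_force: [0.1, -1.2, -0.7]
gripper_width: 0.937
gripper_force: 0.0
```

>>> play_rows(deltas=[8,0,0,-50,0,8,0,0,-50,0])

```text
time: 12.9
ee_pos: [0.199, 0.0648, 0.936]
eef_rot: [-0.04, 2.207, 0.246]
ft_force: [-0.2, -0.9, 0.7]
gripper_width: 0.938
gripper_force: 0.0
```

```bash
python3 st.py
```

```text
12.9 [ 0.058 -0.274  1.25   2.158  0.146  0.096] [0.199  0.0648 0.936 ] [[-0.605, -0.117, 0.787], [0.06, 0.98, 0.191], [-0.794, 0.163, -0.586]] tilt 54.1
```

```bash
cat > td.py <<'E'
from h import *
import sys
# world target x y z -> tool-frame deltas in cm ; optional twist
s=env.get_state();M=R.from_rotvec(s['eef_rot']).as_matrix();p=s['ee_pos']
z=M[:,2];print('t',s['time'],'q',s['joints'].round(2),'p',p.round(4),'tilt %.1f yaw %.1f y.z %.3f'%(np.degrees(np.arccos(-z[2])),np.degrees(np.arctan2(z[1],z[0])),M[2,1]),'leveltwist %.3f'%np.arctan(M[2,1]/M[2,0]))
print('z',z.round(3),'x',M[:,0].round(3),'y',M[:,1].round(3))
a=[float(v) for v in sys.argv[1:]]
for i in range(0,len(a),3): print(a[i:i+3],(M.T@(np.array(a[i:i+3])-p)*100).round(1))
E
python3 td.py .45 -.4 .65 .35 -.2 .75
```

```text
t 12.9 q [ 0.06 -0.27  1.25  2.16  0.15  0.1 ] p [0.199  0.0648 0.936 ] tilt 54.1 yaw 13.6 y.z 0.163 leveltwist -0.202
z [ 0.787  0.191 -0.586] x [-0.605  0.06  -0.794] y [-0.117  0.98   0.163]
[0.45, -0.4, 0.65] [  4.7 -53.1  27.6]
[0.35, -0.2, 0.75] [  4.  -30.7  17.7]
```

>>> play_rows(deltas=[8,2,-6,5,-0.2,8,3,-12,9,-0.2,8,4,-18,12,-0.2,8,4,-24,15,-0.2,8,4,-30,18,-0.2,8,4.4,-36,21,-0.2,8,4.7,-42,24,-0.2,8,4.7,-48,26,-0.2,8,4.7,-53,27.6,-0.2,8,4.7,-53,27.6,-0.2])

```text
time: 14.15
ee_pos: [0.2484, -0.0914, 0.8016]
eef_rot: [-0.233, 2.173, 0.11]
ft_force: [-1.0, -1.0, -0.0]
gripper_width: 0.944
gripper_force: 0.0
```

```bash
python3 td.py 1.05 -1.18 .6
```

```text
t 14.15 q [ 1.28 -0.69  0.49  2.16 -0.81  0.81] p [ 0.2484 -0.0914  0.8016] tilt 54.9 yaw 11.7 y.z -0.008 leveltwist 0.010
z [ 0.801  0.166 -0.575] x [-0.561 -0.126 -0.818] y [-0.208  0.978 -0.008]
[1.05, -1.18, 0.6] [ -14.7 -123.    57.8]
```

```bash
python3 td.py .5 0.1 .6 .5 -.1 .55
```

```text
t 14.15 q [ 1.28 -0.69  0.49  2.16 -0.81  0.81] p [ 0.2484 -0.0914  0.8016] tilt 54.9 yaw 11.7 y.z -0.008 leveltwist 0.010
z [ 0.801  0.166 -0.575] x [-0.561 -0.126 -0.818] y [-0.208  0.978 -0.008]
[0.5, 0.1, 0.6] [-0.  13.7 34.9]
[0.5, -0.1, 0.55] [ 6.6 -5.9 34.5]
```

>>> play_rows(deltas=[8,0,3,5,0,8,0,5,10,0,8,0,7,15,0,8,0,9,20,0,8,0,11,25,0,8,0,13,30,0,8,0,13.7,35,0,8,0,13.7,35,0])

```text
time: 15.15
ee_pos: [0.298, 0.063, 0.6395]
eef_rot: [-0.229, 2.148, 0.105]
ft_force: [-0.6, -1.2, 0.1]
gripper_width: 0.936
gripper_force: 0.0
```

```bash
python3 td.py .5 -.3 .6 
```

```text
t 15.15 q [ 1.8  -0.69 -0.16  2.16 -0.98  1.62] p [0.298  0.063  0.6395] tilt 56.4 yaw 11.3 y.z -0.013 leveltwist 0.016
z [ 0.816  0.163 -0.554] x [-0.54  -0.124 -0.832] y [-0.204  0.979 -0.013]
[0.5, -0.3, 0.6] [ -3.1 -39.6  12.8]
```

```bash
python3 td.py .7 .15 .64
```

```text
t 15.15 q [ 1.8  -0.69 -0.16  2.16 -0.98  1.62] p [0.298  0.063  0.6395] tilt 56.4 yaw 11.3 y.z -0.013 leveltwist 0.016
z [ 0.816  0.163 -0.554] x [-0.54  -0.124 -0.832] y [-0.204  0.979 -0.013]
[0.7, 0.15, 0.64] [-22.8   0.3  34.2]
```

>>> play_rows(deltas=[8,-21,0,34,0,8,-21,0,34,0,8,-21,0,34,0,8,-21,0,34,0,8,-21,0,34,0,8,-21,0,34,0])

```text
time: 15.9
ee_pos: [0.303, 0.0664, 0.644]
eef_rot: [-0.229, 2.119, 0.107]
ft_force: [0.5, 0.5, 0.4]
gripper_width: 0.935
gripper_force: 0.0
```

```bash
python3 td.py .5 -.3 .6
```

```text
t 15.9 q [ 1.81 -0.69 -0.17  2.16 -1.01  1.63] p [0.303  0.0664 0.644 ] tilt 58.0 yaw 11.4 y.z -0.014 leveltwist 0.017
z [ 0.831  0.167 -0.53 ] x [-0.516 -0.121 -0.848] y [-0.206  0.978 -0.014]
[0.5, -0.3, 0.6] [ -2.  -39.8  12.6]
```

```bash
cat > kin.py <<'E'
from h import *
from scipy.optimize import least_squares
D=[([0,.314,-.048,1.210,0,1.571],(.5995,0,.1954),(-2.2207,-2.2207,.0016)),
([.445,.217,-.291,1.064,0,.558],(.4817,.23,.1459),(-.176,-3.136,0)),
([.448,.296,-.417,.857,0,.559],(.4823,.2320,.0525),(.174,3.136,0)),
([.289,.569,.312,1.317,0,.401],(.6948,.2065,.1855),(-.175,-3.134,.002)),
([.045,.282,.929,2.157,0,.156],(.4809,.0215,.6124),(.171,3.077,.009)),
([.045,.182,.889,2.157,0,.001],(.4398,.0197,.6452),(-.066,3.02,.004)),
([.045,.052,.821,2.157,0,-.001],(.3814,.0171,.6746),(-.067,2.958,.006)),
([.045,-.118,.285,1.796,0,0],(.4022,.018,.553),(-.067,2.963,.006)),
([.045,-.096,.845,2.157,0,0],(.321,.0144,.7355),(-.063,2.787,.011)),
([.058,-.274,1.25,2.158,.146,.096],(.199,.0648,.936),(-.04,2.207,.246)),
([1.28,-.69,.49,2.16,-.81,.81],(.2484,-.0914,.8016),(-.233,2.173,.11)),
([1.8,-.69,-.16,2.16,-.98,1.62],(.298,.063,.6395),(-.229,2.148,.105)),
([1.81,-.69,-.17,2.16,-1.01,1.63],(.303,.0664,.644),(-.229,2.119,.107))]
def ax(v,a):return R.from_rotvec(np.array(v)*a)
def fk(q,p,s5,s6):
    T=np.array([p[0],0,p[1]]);o=ax([0,0,1],q[0]);X=o.apply(T)
    o=o*ax([0,1,0],q[1]);X=X+o.apply([p[2],0,p[3]])
    o=o*ax([0,1,0],-q[2]);X=X+o.apply([p[4],0,p[5]])
    o=o*ax([0,1,0],q[3]);X=X+o.apply([p[6],0,p[7]])
    o=o*ax([0,0,1],s5*q[4]);X=X+o.apply([p[8],0,p[9]])
    o=o*ax([1,0,0],s6*q[5])
    # tool z=local x ; at q6=0,P=pi/2: tool x=-radial, tool y=+lateral
    C=R.from_matrix(np.array([[0,0,1],[0,1,0],[-1,0,0]]))  # cols: tool x=-local z, y=y, z=x
    return X,o*C
def err(p,s5,s6):
    e=[]
    for q,x,r in D:
        X,o=fk(q,p,s5,s6);e+=list((X-x)*5);e+=list((o.inv()*R.from_rotvec(r)).as_rotvec())
    return np.array(e)
if __name__=='__main__':
    best=None
    for s5 in(1,-1):
        for s6 in(1,-1):
            r=least_squares(lambda p:np.r_[err(p,s5,s6),1e-3*p],[0,.3,0,.3,.3,0,.1,0,.2,0]);print(s5,s6,r.cost)
            if best is None or r.cost<best[0]:best=(r.cost,s5,s6,r.x)
    print(best);print(err(best[3],best[1],best[2]).reshape(-1,6).round(3));np.save('kin.npy',np.r_[best[3],best[1],best[2]])
E
python3 kin.py
```

```text
1 1 0.00016690643532620326
1 -1 17.061243941226397
-1 1 5.641256473798443
-1 -1 18.75619988650344
(np.float64(0.00016690643532620326), 1, 1, array([ 1.05899377e-03,  2.85303187e-01, -2.58628610e-04,  5.18046555e-01,
        4.40970542e-01,  7.61195206e-02,  1.31670319e-01, -1.06722010e-04,
        3.65919361e-01, -6.17106931e-05]))
[[-0.     0.     0.001  0.     0.    -0.   ]
 [ 0.001 -0.001 -0.001 -0.001 -0.    -0.001]
 [ 0.002 -0.    -0.     0.    -0.    -0.   ]
 [-0.004 -0.001  0.002  0.    -0.    -0.   ]
 [-0.002  0.001  0.002  0.     0.001  0.   ]
 [-0.     0.001 -0.     0.    -0.     0.   ]
 [ 0.001  0.     0.     0.    -0.     0.001]
 [ 0.004  0.001 -0.    -0.    -0.    -0.   ]
 [ 0.004  0.    -0.     0.     0.001 -0.   ]
 [ 0.002  0.001 -0.003  0.    -0.001 -0.001]
 [ 0.002 -0.007  0.004 -0.006  0.003 -0.   ]
 [-0.002 -0.003 -0.006 -0.006 -0.002  0.003]
 [-0.002  0.002  0.002 -0.002 -0.001  0.004]]
```

```bash
cat > sim.py <<'E'
from kin import *
k=np.load('kin.npy');F=lambda q:fk(q,k[:10],k[10],k[11])
LO=np.array([-2.67,-.69,-1.03,-2.08,-1.42,-3.14]);HI=np.array([2.67,1.73,1.25,2.158,1.45,3.14])
V=.7*np.array([2.39,2.39,3.01,3.14,3.14,3.14])/8
def ik(q0,X,o,w=.3,lim=True):
    lo,hi=(np.maximum(LO,q0-V),np.minimum(HI,q0+V)) if lim else (LO,HI)
    f=lambda q:(lambda Y:np.r_[(Y[0]-X),w*(o.inv()*Y[1]).as_rotvec(),])(F(q))
    return least_squares(f,np.clip(q0,lo+1e-6,hi-1e-6),bounds=(lo-1e-5,hi+1e-5)).x
def call(q,rows,w=.3):
    X0,o0=F(q)
    for d in rows:
        tgt=X0+o0.apply(np.array(d[:3])/100);to=o0*ax([0,0,1],d[3]);X,o=F(q)
        D=tgt-X;n=np.linalg.norm(D);D*=min(1,.0625/max(n,1e-9))
        rv=(o.inv()*to).as_rotvec();n=np.linalg.norm(rv);rv*=min(1,.187/max(n,1e-9))
        q=ik(q,X+D,o*R.from_rotvec(rv),w)
    return q
def show(q):
    X,o=F(q);M=o.as_matrix();z=M[:,2];print(q.round(2),X.round(3),'tilt %.1f yaw %.1f yz %.3f'%(np.degrees(np.arccos(-z[2])),np.degrees(np.arctan2(z[1],z[0])),M[2,1]))
E
python3 - <<'E'
from sim import *
for w in(.1,.3,1):
    q=np.array([.045,.282,.929,2.157,0,.156]);q=call(q,[(0,0,-50,-.156)]*4,w);show(q)
q0=env.get_state()['joints'];show(q0)
M=F(q0)[1].as_matrix();X0=F(q0)[0]
for tgt in([.199,.065,.936],[.25,.07,.8],[.15,.05,.95],[.5,.5,.6],[.2,-.3,.8]):
    for w in(.1,.3):
        d=M.T@(np.array(tgt)-X0)*100
        q=call(q0,[(*d,0)]*10,w);print(tgt,end='');show(q)
E
```

```text
[ 0.04  0.1   1.25  2.08 -0.   -0.  ] [0.461 0.021 0.833] tilt 36.4 yaw 2.6 yz -0.000
[ 0.04  0.15  1.02  2.16 -0.   -0.  ] [0.443 0.02  0.706] tilt 16.2 yaw 2.6 yz -0.000
[ 0.04  0.17  0.84  2.16  0.   -0.  ] [0.429 0.019 0.633] tilt 4.8 yaw 2.6 yz -0.000
[ 1.81 -0.69 -0.17  2.16 -1.01  1.63] [0.302 0.069 0.645] tilt 58.0 yaw 11.4 yz -0.014
[0.199, 0.065, 0.936][-0.04 -0.44  0.95  1.96  0.2  -0.14] [0.199 0.065 0.936] tilt 58.0 yaw 11.4 yz -0.014
[0.199, 0.065, 0.936][-0.   -0.44  0.95  1.96  0.18 -0.12] [0.199 0.064 0.936] tilt 58.0 yaw 11.8 yz -0.011
[0.25, 0.07, 0.8][-0.12 -0.69  0.29  1.63  0.28 -0.21] [0.25  0.07  0.801] tilt 54.5 yaw 12.5 yz -0.004
[0.25, 0.07, 0.8][-0.   -0.69  0.29  1.6   0.18 -0.13] [0.254 0.066 0.808] tilt 55.2 yaw 12.7 yz -0.003
[0.15, 0.05, 0.95][ 0.08 -0.35  1.25  2.15  0.11 -0.08] [0.15 0.05 0.95] tilt 58.6 yaw 11.4 yz -0.014
[0.15, 0.05, 0.95][ 0.07 -0.35  1.25  2.16  0.11 -0.08] [0.15  0.05  0.948] tilt 58.3 yaw 11.4 yz -0.014
[0.5, 0.5, 0.6][ 1.15 -0.09 -0.06  0.85 -0.76  0.62] [0.5 0.5 0.6] tilt 58.0 yaw 11.4 yz -0.014
[0.5, 0.5, 0.6][ 1.15 -0.09 -0.06  0.85 -0.76  0.62] [0.5 0.5 0.6] tilt 58.0 yaw 11.4 yz -0.014
[0.2, -0.3, 0.8][ 0.67 -0.69  0.13  2.16 -1.21  0.81] [ 0.194 -0.283  0.804] tilt 69.7 yaw -46.6 yz -0.461
[0.2, -0.3, 0.8][ 0.99 -0.69  0.72  2.16 -0.78  0.49] [ 0.189 -0.179  0.865] tilt 60.9 yaw 3.5 yz -0.075
```

```bash
python3 - <<'E'
from sim import *
q0=env.get_state()['joints']
M=F(q0)[1].as_matrix();X0=F(q0)[0]
d=M.T@(np.array([.5,.5,.6])-X0)*100;print(d.round(1))
q=call(q0,[(*d.round(),0)]*10,.7);show(q)
def go(q,t,n=10,w=.7):
    X,o=F(q);return call(q,[(*(o.as_matrix().T@(np.array(t)-X)*100),0)]*n,w)
q=go(q,[.65,.15,.6]);show(q);q1=go(q,[.6,-.3,.6]);show(q1)
for P0 in([.6,-.3,.6],[.4,-.5,.6]):
  qa=go(go(q,P0),P0)
  for dirn in([.5,-.8,0],[.3,-.9,0],[.3,-.9,-.3],[.2,-.8,-.5],[0,-.9,-.5],[0,-1,0]):
    qq=qa
    for i in range(5): qq=go(qq,F(qq)[0]+np.array(dirn),6)
    print(P0,dirn,end='');show(qq)
E
```

```text
[-11.6  38.1  26. ]
[ 1.15 -0.09 -0.06  0.86 -0.76  0.62] [0.502 0.499 0.603] tilt 58.0 yaw 11.4 yz -0.014
[ 0.25 -0.38 -0.33  0.61 -0.04  0.01] [0.65 0.15 0.6 ] tilt 58.0 yaw 11.4 yz -0.014
[-0.88 -0.1  -0.04  0.98  0.85 -0.8 ] [ 0.6 -0.3  0.6] tilt 58.0 yaw 11.4 yz -0.014
[0.6, -0.3, 0.6] [0.5, -0.8, 0][-0.94  1.33  1.25  0.51  0.81 -0.58] [ 0.965 -0.864  0.232] tilt 67.2 yaw -2.0 yz -0.114
[0.6, -0.3, 0.6] [0.3, -0.9, 0][-1.12  1.32  1.25  0.64  0.92 -0.74] [ 0.795 -0.967  0.225] tilt 66.7 yaw -4.2 yz -0.131
[0.6, -0.3, 0.6] [0.3, -0.9, -0.3][-1.12  1.58  1.25  0.48  0.9  -0.82] [ 0.785 -0.966 -0.045] tilt 63.4 yaw -3.2 yz -0.125
[0.6, -0.3, 0.6] [0.2, -0.8, -0.5][-1.17  1.73  1.21  0.4   0.91 -0.94] [ 0.71  -0.948 -0.235] tilt 60.7 yaw -2.6 yz -0.121
[0.6, -0.3, 0.6] [0, -0.9, -0.5][-1.35  1.73  1.25  0.62  0.97 -1.18] [ 0.53  -1.001 -0.234] tilt 59.9 yaw -4.7 yz -0.139
[0.6, -0.3, 0.6] [0, -1, 0][-1.36  1.3   1.25  0.91  1.02 -1.05] [ 0.545 -1.037  0.213] tilt 64.8 yaw -7.0 yz -0.153
[0.4, -0.5, 0.6] [0.5, -0.8, 0][-1.01  1.35  1.25  0.51  0.82 -0.62] [ 0.904 -0.926  0.214] tilt 67.1 yaw -5.1 yz -0.138
[0.4, -0.5, 0.6] [0.3, -0.9, 0][-1.18  1.35  1.25  0.63  0.92 -0.78] [ 0.732 -1.016  0.199] tilt 66.3 yaw -7.5 yz -0.157
[0.4, -0.5, 0.6] [0.3, -0.9, -0.3][-1.19  1.6   1.25  0.47  0.9  -0.87] [ 0.713 -1.013 -0.066] tilt 63.2 yaw -6.7 yz -0.153
[0.4, -0.5, 0.6] [0.2, -0.8, -0.5][-1.25  1.73  1.19  0.42  0.92 -1.02] [ 0.63  -0.985 -0.249] tilt 60.1 yaw -5.5 yz -0.145
[0.4, -0.5, 0.6] [0, -0.9, -0.5][-1.43  1.73  1.23  0.64  0.96 -1.25] [ 0.453 -1.024 -0.248] tilt 58.8 yaw -7.9 yz -0.163
[0.4, -0.5, 0.6] [0, -1, 0][-1.42  1.33  1.25  0.9   1.01 -1.11] [ 0.481 -1.069  0.175] tilt 63.7 yaw -10.2 yz -0.180
```

>>> play_rows(deltas=[7,-12,38,26,0,7,-12,38,26,0,7,-12,38,26,0,7,-12,38,26,0,7,-12,38,26,0,7,-12,38,26,0,7,-12,38,26,0,7,-12,38,26,0,7,-12,38,26,0,7,-12,38,26,0])

```text
time: 17.15
ee_pos: [0.5038, 0.4981, 0.5985]
eef_rot: [-0.232, 2.122, 0.102]
ft_force: [0.4, -0.9, 0.2]
gripper_width: 0.82
gripper_force: 0.0
```

```bash
python3 - <<'E'
from sim import *
q0=env.get_state()['joints'];show(q0)
def go(q,t,n=10,w=.7):
    X,o=F(q);return call(q,[(*(o.as_matrix().T@(np.array(t)-X)*100),0)]*n,w)
q=go(q0,[.65,.15,.6])
for z in(.5,.65):
    qa=go(go(q,[.6,-.3,z]),[.4,-.55,z]);show(qa)
    for tg in([0,-.65,z],[.1,-.55,z],[.1,-.7,z],[-.2,-.7,z]):
        qq=qa
        for i in range(4): qq=go(qq,tg,8);print(tg,end='');show(qq)
# tilt reduction: pushes that lower tilt, in front
for P0 in([.65,.15,.6],[.6,0.1,.4]):
  qa=go(q,P0)
  for dirn in([0,0,1],[-.7,0,.7],[-1,0,0],[-1,0,-.3],[0,.0,-1],[-.7,0,-.7]):
    qq=qa
    for i in range(3): qq=go(qq,F(qq)[0]+np.array(dirn)*.6,8)
    print(P0,dirn,end='');show(qq)
b=__import__('pickle').load(open('pics/scene0.png.pkl','rb'))[1]
print(onz(b,40,200,0))
E
```

```text
[ 1.14 -0.09 -0.06  0.85 -0.76  0.62] [0.504 0.499 0.598] tilt 57.8 yaw 11.2 yz -0.019
[-1.41  0.36  0.31  1.59  1.01 -1.67] [ 0.4  -0.55  0.5 ] tilt 57.8 yaw 11.2 yz -0.019
[0, -0.65, 0.5][-1.93  0.69  0.66  2.16  0.82 -2.4 ] [ 0.056 -0.611  0.437] tilt 56.4 yaw 7.7 yz -0.046
[0, -0.65, 0.5][-1.96  0.68  0.71  2.16  0.83 -2.37] [ 0.036 -0.625  0.455] tilt 55.0 yaw 3.7 yz -0.077
[0, -0.65, 0.5][-1.97  0.68  0.75  2.16  0.83 -2.35] [ 0.024 -0.634  0.469] tilt 54.2 yaw 1.0 yz -0.099
[0, -0.65, 0.5][-1.98  0.67  0.77  2.16  0.84 -2.33] [ 0.017 -0.639  0.479] tilt 53.7 yaw -1.0 yz -0.115
[0.1, -0.55, 0.5][-1.88  0.53  0.49  2.16  0.84 -2.38] [ 0.111 -0.544  0.485] tilt 57.3 yaw 10.1 yz -0.027
[0.1, -0.55, 0.5][-1.89  0.53  0.49  2.16  0.84 -2.37] [ 0.108 -0.546  0.489] tilt 57.0 yaw 9.4 yz -0.033
[0.1, -0.55, 0.5][-1.89  0.52  0.5   2.16  0.84 -2.37] [ 0.105 -0.547  0.492] tilt 56.8 yaw 8.8 yz -0.037
[0.1, -0.55, 0.5][-1.89  0.52  0.5   2.16  0.84 -2.37] [ 0.104 -0.548  0.495] tilt 56.6 yaw 8.5 yz -0.040
[0.1, -0.7, 0.5][-1.81  0.76  0.85  2.16  0.9  -2.24] [ 0.131 -0.668  0.46 ] tilt 56
[... 3305 characters left out ...]
  1.25  1.67  0.03 -0.04] [0.526 0.095 1.032] tilt 64.8 yaw 11.1 yz -0.021
[0.6, 0.1, 0.4] [-0.7, 0, 0.7][ 0.14 -0.49  1.17  2.16  0.08 -0.05] [0.073 0.039 0.936] tilt 61.5 yaw 13.1 yz -0.004
[0.6, 0.1, 0.4] [-1, 0, 0][ 2.67  0.74  0.47  2.16 -0.51  2.7 ] [-0.324  0.365  0.327] tilt 55.2 yaw 9.3 yz -0.033
[0.6, 0.1, 0.4] [-1, 0, -0.3][ 2.67  1.06  0.42  1.81 -0.49  2.72] [-0.366  0.381  0.047] tilt 56.1 yaw 7.7 yz -0.046
[0.6, 0.1, 0.4] [0, 0.0, -1][ 0.12  1.73 -0.2  -1.29  0.06 -0.07] [ 0.817  0.123 -0.535] tilt 53.2 yaw 11.5 yz -0.016
[0.6, 0.1, 0.4] [-0.7, 0, -0.7][ 2.67  1.28 -0.13  1.02 -0.48  2.7 ] [-0.191  0.288 -0.285] tilt 54.5 yaw 7.8 yz -0.045
[ 0.38160121 -0.783294    0.        ]
```

```bash
python3 td.py .65 .15 .6 .62 -.3 .62 .4 -.55 .65 .1 -.7 .65
```

```text
t 17.15 q [ 1.14 -0.09 -0.06  0.85 -0.76  0.62] p [0.5038 0.4981 0.5985] tilt 57.8 yaw 11.2 y.z -0.019 leveltwist 0.022
z [ 0.83   0.164 -0.533] x [-0.518 -0.125 -0.846] y [-0.206  0.978 -0.019]
[0.65, 0.15, 0.6] [ -3.3 -37.1   6.3]
[0.62, -0.3, 0.62] [  2.2 -80.5  -4.6]
[0.4, -0.55, 0.65] [  14.2 -100.5  -28.6]
[0.1, -0.7, 0.65] [  31.6 -109.   -56. ]
```

>>> play_rows(deltas=[6.5,-3.3,-37,6.3,0,6.5,-3.3,-37,6.3,0,6.5,-3.3,-37,6.3,0,6.5,-3.3,-37,6.3,0,6.5,-3.3,-37,6.3,0,6.5,-3.3,-37,6.3,0,6.5,2.2,-80.5,-4.6,0,6.5,2.2,-80.5,-4.6,0,6.5,2.2,-80.5,-4.6,0,6.5,2.2,-80.5,-4.6,0])

```text
time: 18.4
ee_pos: [0.6299, -0.1006, 0.6131]
eef_rot: [-0.229, 2.117, 0.105]
ft_force: [1.4, -0.2, -1.0]
gripper_width: 0.763
gripper_force: 0.0
```

```bash
python3 td.py .62 -.3 .62 .4 -.55 .65 .1 -.7 .65
```

```text
t 18.4 q [-0.46 -0.34 -0.25  0.75  0.55 -0.41] p [ 0.6299 -0.1006  0.6131] tilt 58.1 yaw 11.3 y.z -0.016 leveltwist 0.019
z [ 0.832  0.166 -0.529] x [-0.515 -0.122 -0.849] y [-0.205  0.979 -0.016]
[0.62, -0.3, 0.62] [  2.4 -19.3  -4.5]
[0.4, -0.55, 0.65] [ 14.2 -39.3 -28.5]
[0.1, -0.7, 0.65] [ 31.4 -47.9 -56. ]
```

>>> play_rows(deltas=[6.5,2.4,-19,-4.5,0,6.5,2.4,-19,-4.5,0,6.5,2.4,-19,-4.5,0,6.5,14,-39,-28.5,0,6.5,14,-39,-28.5,0,6.5,14,-39,-28.5,0,6.5,14,-39,-28.5,0,6.5,14,-39,-28.5,0,6.5,14,-39,-28.5,0,6.5,14,-39,-28.5,0])

```text
time: 19.65
ee_pos: [0.4014, -0.5475, 0.6481]
eef_rot: [-0.224, 2.121, 0.108]
ft_force: [0.3, 0.3, -0.3]
gripper_width: 0.759
gripper_force: 0.0
```

```bash
python3 td.py .1 -.7 .65
```

```text
t 19.65 q [-1.41  0.48  0.84  2.    1.01 -1.66] p [ 0.4014 -0.5475  0.6481] tilt 57.9 yaw 11.3 y.z -0.011 leveltwist 0.013
z [ 0.831  0.166 -0.531] x [-0.518 -0.117 -0.847] y [-0.203  0.979 -0.011]
[0.1, -0.7, 0.65] [ 17.2  -8.8 -27.7]
```

>>> play_rows(deltas=[6.5,17,-9,-28,0,6.5,17,-9,-28,0,6.5,17,-9,-28,0,6.5,17,-9,-28,0,6.5,17,-9,-28,0,6.5,17,-9,-28,0])

```text
time: 20.4
ee_pos: [0.2136, -0.6292, 0.5591]
eef_rot: [-0.186, 2.137, 0.021]
ft_force: [0.5, -0.8, -0.1]
gripper_width: 0.758
gripper_force: 0.0
```

>>> play_rows(deltas=[6.5,5,-6,-20,0,6.5,5,-6,-20,0,6.5,5,-6,-20,0])

```text
time: 20.78
ee_pos: [0.1337, -0.6559, 0.5378]
eef_rot: [-0.143, 2.156, -0.06]
ft_force: [-0.6, -0.3, -0.6]
gripper_width: 0.762
gripper_force: 0.0
```

```bash
python3 td.py .1 -.7 .65
```

```text
t 20.775 q [-1.82  0.65  0.86  2.16  0.93 -2.15] p [ 0.1337 -0.6559  0.5378] tilt 56.2 yaw 0.8 y.z -0.098 leveltwist 0.118
z [ 0.831  0.012 -0.556] x [-0.55  -0.125 -0.825] y [-0.08   0.992 -0.098]
[0.1, -0.7, 0.65] [-6.9 -5.2 -9.1]
```

```bash
python3 td.py .35 -.45 .6 .47 -.11 .5; python3 - <<'E'
from sim import *
q=env.get_state()['joints'];X,o=F(q);o=o*ax([0,0,1],.118)
for t in([.35,-.45,.6],[.47,-.11,.5],[.49,-.115,.04],[.656,-.139,.036],[.656,-.139,.07],[.47,-.12,.08],[.45,-.1,.25],[.55,.15,.25],[.62,.17,.045]):
    X0=F(q)[0]
    for f in np.linspace(.1,1,10): q=ik(q,X0+(np.array(t)-X0)*f,o,lim=False)
    show(q)
E
```

```text
t 20.775 q [-1.82  0.65  0.86  2.16  0.93 -2.15] p [ 0.1337 -0.6559  0.5378] tilt 56.2 yaw 0.8 y.z -0.098 leveltwist 0.118
z [ 0.831  0.012 -0.556] x [-0.55  -0.125 -0.825] y [-0.08   0.992 -0.098]
[0.35, -0.45, 0.6] [-19.6  18.1  14.8]
[0.47, -0.11, 0.5] [-22.2  51.8  30.7]
[-1.47  0.02  0.15  1.57  0.98 -1.42] [ 0.35 -0.45  0.6 ] tilt 56.2 yaw 0.8 yz 0.000
[-0.61 -0.69 -0.62  0.77  0.51 -0.39] [ 0.471 -0.111  0.5  ] tilt 55.8 yaw 1.3 yz 0.004
[-0.74  0.09 -1.03  0.01  0.68 -0.71] [ 0.515 -0.157  0.063] tilt 45.6 yaw 19.8 yz 0.149
[-0.42  0.32 -1.03 -0.6   0.38 -0.29] [ 0.676 -0.15   0.041] tilt 50.7 yaw 5.0 yz 0.034
[-0.41  0.23 -1.03 -0.52  0.37 -0.28] [ 0.673 -0.148  0.076] tilt 51.2 yaw 4.2 yz 0.028
[-0.79 -0.06 -1.03  0.16  0.7  -0.75] [ 0.488 -0.159  0.108] tilt 46.1 yaw 18.0 yz 0.136
[-0.66 -0.63 -1.03  0.45  0.55 -0.49] [ 0.453 -0.11   0.271] tilt 50.3 yaw 4.7 yz 0.032
[ 0.54 -0.39 -1.03  0.07 -0.44  0.34] [0.554 0.154 0.257] tilt 53.5 yaw -0.6 yz -0.011
[ 0.52  0.25 -1.03 -0.48 -0.45  0.37] [0.641 0.185 0.053] tilt 49.6 yaw -5.1 yz -0.047
```

```bash
python3 - <<'E'
from sim import *
q0=np.array([-.4,0.1,-.7,0,.4,-.3])
for G in([.612,-.14,.066],[.53,-.14,.1],[.53,-.13,.25],[.53,.1,.25],[.62,.17,.075],[.58,.17,.075],[.58,.27,.075]):
    for a in(36,40,44,48):
        z=np.array([np.sin(np.radians(a)),0,-np.cos(np.radians(a))]);y=np.array([0,1,0]);x=np.cross(y,z)
        o=R.from_matrix(np.c_[x,y,z]);T=np.array(G)+.053*z
        q=ik(q0,T,o,lim=False);X,oo=F(q);print(G,a,q.round(2),'err',np.linalg.norm(X-T).round(4),np.degrees((o.inv()*oo).magnitude()).round(1))
q=env.get_state()['joints'];X,o=F(q);o=o*ax([0,0,1],.118)
for t in([.35,-.45,.6],[.47,-.11,.5],[.6,.05,.4],[.6,.05,.25]):
    X0=F(q)[0]
    for f in np.linspace(.1,1,10): q=ik(q,X0+(np.array(t)-X0)*f,o,lim=False)
    show(q)
M=o.as_matrix()
for i in range(6):
    X,o=F(q);q=call(q,[(*(o.as_matrix().T@np.array([-50,0,0])),0)]*3,.7);show(q)
E
```

```text
[0.612, -0.14, 0.066] 36 [-0.32  0.22 -0.9  -0.15  0.18 -0.26] err 0.0 0.0
[0.612, -0.14, 0.066] 40 [-0.33  0.23 -0.96 -0.29  0.21 -0.26] err 0.0 0.0
[0.612, -0.14, 0.066] 44 [-0.34  0.25 -1.02 -0.44  0.23 -0.25] err 0.0 0.0
[0.612, -0.14, 0.066] 48 [-0.36  0.27 -1.03 -0.49  0.27 -0.26] err 0.0073 2.1
[0.53, -0.14, 0.1] 36 [-0.38  0.02 -1.02 -0.06  0.22 -0.32] err 0.0 0.0
[0.53, -0.14, 0.1] 40 [-0.41  0.02 -1.03 -0.1   0.26 -0.33] err 0.0064 2.0
[0.53, -0.14, 0.1] 44 [-0.43  0.03 -1.03 -0.13  0.3  -0.34] err 0.014 4.5
[0.53, -0.14, 0.1] 48 [-0.46  0.04 -1.03 -0.16  0.35 -0.36] err 0.0214 6.8
[0.53, -0.13, 0.25] 36 [-0.36 -0.22 -0.81  0.39  0.21 -0.3 ] err 0.0 0.0
[0.53, -0.13, 0.25] 40 [-0.38 -0.26 -0.87  0.29  0.24 -0.29] err 0.0 0.0
[0.53, -0.13, 0.25] 44 [-0.39 -0.28 -0.94  0.19  0.27 -0.29] err 0.0 0.0
[0.53, -0.13, 0.25] 48 [-0.41 -0.3  -1.01  0.07  0.3  -0.28] err 0.0 0.0
[0.53, 0.1, 0.25] 36 [ 0.28 -0.25 -0.82  0.39 -0.16  0.23] err 0.0 0.0
[0.53, 0.1, 0.25] 40 [ 0.3  -0.28 -0.89  0.28 -0.19  0.23] err 0.0 0.0
[0.53, 0.1, 0.25] 44 [ 0.31 -0.31 -0.96  0.18 -0.21  0.23] err 0.0 
[... 1128 characters left out ...]
.004
[ 0.15 -0.51 -0.82  0.29 -0.12  0.08] [0.6  0.05 0.4 ] tilt 56.2 yaw 0.8 yz 0.000
[ 0.16 -0.36 -1.03 -0.02 -0.12  0.09] [0.606 0.051 0.257] tilt 53.3 yaw 0.4 yz -0.003
[ 0.42 -0.69 -1.03  0.38 -0.34  0.27] [0.479 0.081 0.295] tilt 51.5 yaw -1.1 yz -0.016
[ 1.05 -0.69 -0.99  0.77 -0.76  0.85] [0.372 0.142 0.282] tilt 50.7 yaw -2.7 yz -0.029
[ 1.63 -0.57 -0.9   1.35 -0.86  1.68] [0.27  0.137 0.282] tilt 49.7 yaw -2.3 yz -0.030
[ 2.24 -0.23 -0.78  1.68 -0.61  2.46] [0.141 0.159 0.282] tilt 49.4 yaw -2.8 yz -0.034
[ 2.65  0.11 -0.5   1.77 -0.33  2.8 ] [-0.047  0.159  0.282] tilt 49.4 yaw -2.8 yz -0.034
[ 2.67  0.41 -0.1   1.88 -0.29  2.81] [-0.199  0.22   0.282] tilt 49.0 yaw -4.5 yz -0.049
```

```bash
python3 - <<'E'
from sim import *
q=env.get_state()['joints'];X,o=F(q);o=o*ax([0,0,1],.118)
for t in([.35,-.45,.6],[.47,-.11,.5],[.6,.02,.4]):
    X0=F(q)[0]
    for f in np.linspace(.1,1,10): q=ik(q,X0+(np.array(t)-X0)*f,o,lim=False)
show(q);qs=q
for t in([.5,.01,.13],[.46,0.01,.15],[.44,.01,.2]):
  q=qs
  for i in range(7):
    X,o=F(q);d=(o.as_matrix().T@(np.array(t)-X)*100);q=call(q,[(*d,0)]*(8 if i==0 else 3),.8);print(t,d.round(1),end='');show(q)
E
```

```text
[ 0.05 -0.52 -0.82  0.29 -0.03  0.02] [0.6  0.02 0.4 ] tilt 56.2 yaw 0.8 yz 0.000
[0.5, 0.01, 0.13] [28.  -0.9  6.7][ 0.03 -0.44 -1.03  0.04 -0.02  0.01] [0.59  0.014 0.274] tilt 53.4 yaw 0.8 yz -0.000
[0.5, 0.01, 0.13] [16.9 -0.3  1.4][ 0.03 -0.41 -1.03  0.07 -0.02  0.01] [0.582 0.014 0.251] tilt 50.7 yaw 0.7 yz -0.001
[0.5, 0.01, 0.13] [14.6 -0.2  1.4][ 0.03 -0.4  -1.03  0.1  -0.02  0.01] [0.571 0.013 0.23 ] tilt 48.0 yaw 0.7 yz -0.001
[0.5, 0.01, 0.13] [12.2 -0.2  1.4][ 0.03 -0.38 -1.03  0.13 -0.02  0.01] [0.559 0.012 0.21 ] tilt 45.3 yaw 0.6 yz -0.001
[0.5, 0.01, 0.13] [ 9.9 -0.2  1.4][ 0.03 -0.37 -1.03  0.16 -0.02  0.01] [0.547 0.012 0.191] tilt 42.6 yaw 0.5 yz -0.002
[0.5, 0.01, 0.13] [ 7.5 -0.1  1.3][ 0.03 -0.35 -1.03  0.19 -0.02  0.01] [0.535 0.011 0.174] tilt 40.2 yaw 0.5 yz -0.002
[0.5, 0.01, 0.13] [ 5.5 -0.1  1.1][ 0.03 -0.34 -1.03  0.21 -0.02  0.01] [0.526 0.011 0.162] tilt 38.4 yaw 0.4 yz -0.003
[0.46, 0.01, 0.15] [28.6 -0.8  2.3][ 0.05 -0.65 -1.03  0.26 -0.03  0.02] [0.525 0.015 0.309] tilt 53.5 yaw 0.8 yz -0.000
[0.46, 0.01, 0.15] [16.6 -0.4  4.2][ 0.05 -0.63 -1.03  0.
[... 808 characters left out ...]
13.3 -0.4  1. ][ 0.05 -0.69 -1.03  0.35 -0.03  0.03] [0.497 0.014 0.294] tilt 50.7 yaw 0.6 yz -0.001
[0.44, 0.01, 0.2] [10.9 -0.4  1.5][ 0.05 -0.69 -1.03  0.39 -0.03  0.03] [0.482 0.013 0.277] tilt 48.1 yaw 0.5 yz -0.002
[0.44, 0.01, 0.2] [ 8.5 -0.3  2. ][ 0.05 -0.69 -1.03  0.44 -0.03  0.03] [0.467 0.012 0.261] tilt 45.5 yaw 0.4 yz -0.003
[0.44, 0.01, 0.2] [ 6.2 -0.2  2.3][ 0.05 -0.68 -1.03  0.46 -0.03  0.03] [0.457 0.011 0.248] tilt 43.5 yaw 0.3 yz -0.004
[0.44, 0.01, 0.2] [ 4.5 -0.1  2.3][ 0.05 -0.66 -1.03  0.47 -0.03  0.03] [0.454 0.011 0.236] tilt 42.0 yaw 0.2 yz -0.004
[0.44, 0.01, 0.2] [ 3.4 -0.1  1.8][ 0.05 -0.65 -1.03  0.48 -0.03  0.03] [0.451 0.011 0.228] tilt 40.8 yaw 0.2 yz -0.005
```

>>> play_rows(deltas=[6.5,-19.6,18,14.8,0.118,6.5,-19.6,18,14.8,0.118,6.5,-19.6,18,14.8,0.118,6.5,-19.6,18,14.8,0.118,6.5,-19.6,18,14.8,0.118,6.5,-22.2,51.8,31,0.118,6.5,-22.2,51.8,31,0.118,6.5,-22.2,51.8,31,0.118,6.5,-22.2,51.8,31,0.118,6.5,-22.2,51.8,31,0.118])

```text
time: 22.02
ee_pos: [0.4523, -0.1662, 0.5155]
eef_rot: [-0.013, 2.158, 0.009]
ft_force: [2.4, 0.6, 0.5]
gripper_width: 0.76
gripper_force: 0.0
```

```bash
python3 td.py .47 -.11 .5 .6 .02 .4 .46 .01 .15
```

```text
t 22.025 q [-0.86 -0.62 -0.55  0.87  0.69 -0.58] p [ 0.4523 -0.1662  0.5155] tilt 56.3 yaw 0.8 y.z 0.001 leveltwist -0.001
z [ 0.832  0.011 -0.554] x [-0.554 -0.006 -0.832] y [-0.013  1.     0.001]
[0.47, -0.11, 0.5] [0.3 5.6 2.4]
[0.6, 0.02, 0.4] [ 1.3 18.4 18.9]
[0.46, 0.01, 0.15] [29.9 17.6 21.1]
```

Tilt is 56.3° and yaw 0.8°, level. I'll now bring the tilt down to about 38° against the elbow limit, in front of the shelf.

>>> play_rows(deltas=[6.5,1.3,18.4,19,0,6.5,1.3,18.4,19,0,6.5,1.3,18.4,19,0,6.5,1.3,18.4,19,0,6.5,1.3,18.4,19,0,6.5,1.3,18.4,19,0])

```text
time: 22.78
ee_pos: [0.5999, 0.0221, 0.3963]
eef_rot: [-0.021, 2.165, 0.013]
ft_force: [0.1, 0.7, -0.0]
gripper_width: 0.76
gripper_force: 0.0
```

>>> play_rows(deltas=[6.5,28,0,3,0,6.5,28,0,3,0,6.5,28,0,3,0,6.5,28,0,3,0,6.5,28,0,3,0])

```text
time: 23.4
ee_pos: [0.5339, 0.0225, 0.2906]
eef_rot: [-0.013, 2.238, 0.005]
ft_force: [0.2, 0.2, 0.1]
gripper_width: 0.761
gripper_force: 0.0
```

>>> play_rows(deltas=[6.5,16,0,4,0,6.5,16,0,4,0])

```text
time: 23.65
ee_pos: [0.5205, 0.0272, 0.2586]
eef_rot: [-0.012, 2.309, 0.0]
ft_force: [0.5, -0.5, -0.2]
gripper_width: 0.763
gripper_force: 0.0
```

>>> play_rows(deltas=[6.5,14,0,4,0,6.5,14,0,4,0])

```text
time: 23.9
ee_pos: [0.5063, 0.0334, 0.2292]
eef_rot: [-0.009, 2.376, -0.008]
ft_force: [-0.7, 1.0, 0.7]
gripper_width: 0.762
gripper_force: 0.0
```

```bash
python3 td.py .46 .01 .15
```

```text
t 23.9 q [ 0.14 -0.52 -1.03  0.3  -0.1   0.09] p [0.5063 0.0334 0.2292] tilt 43.9 yaw -0.2 y.z -0.008 leveltwist 0.012
z [ 0.693 -0.003 -0.721] x [-0.721 -0.009 -0.693] y [-0.004  1.    -0.008]
[0.46, 0.01, 0.15] [ 8.8 -2.3  2.5]
```

>>> play_rows(deltas=[6.5,12,-2.5,4,0,6.5,12,-2.5,4,0])

```text
time: 24.15
ee_pos: [0.4934, 0.0163, 0.2023]
eef_rot: [-0.007, 2.441, -0.012]
ft_force: [0.2, -0.2, 0.1]
gripper_width: 0.76
gripper_force: 0.0
```

>>> play_rows(deltas=[6.5,9,-1.5,3,0,6.5,9,-1.5,3,0])

```text
time: 24.4
ee_pos: [0.4765, 0.0019, 0.1775]
eef_rot: [-0.004, 2.507, -0.013]
ft_force: [-0.5, -0.5, -0.2]
gripper_width: 0.761
gripper_force: 0.0
```

```bash
python3 td.py .52 -.12 .25 .5 -.115 .1 .5 -.11 .05
```

```text
t 24.4 q [ 0.02 -0.46 -1.03  0.37 -0.02  0.01] p [0.4765 0.0019 0.1775] tilt 36.4 yaw -0.8 y.z -0.011 leveltwist 0.018
z [ 0.593 -0.009 -0.805] x [-0.805 -0.006 -0.593] y [-0.     1.    -0.011]
[0.52, -0.12, 0.25] [ -7.7 -12.3  -3.2]
[0.5, -0.115, 0.1] [  2.8 -11.6   7.7]
[0.5, -0.11, 0.05] [  5.7 -11.1  11.8]
```

>>> play_rows(deltas=[6.5,-7,-3,-5,0.012,6.5,-11,-8,-2,0.012,6.5,-11,-12.5,-1,0.012,6.5,-11,-12.5,-1,0.012,6.5,-11,-12.5,-1,0.012])

```text
time: 25.02
ee_pos: [0.5594, -0.122, 0.2528]
eef_rot: [0.012, 2.505, -0.008]
ft_force: [-0.4, 0.7, -0.3]
gripper_width: 0.764
gripper_force: 0.0
```

```bash
python3 td.py .575 -.13 .06 .575 -.135 .04
```

```text
t 25.025 q [-0.33 -0.28 -0.74  0.5   0.19 -0.27] p [ 0.5594 -0.122   0.2528] tilt 36.5 yaw -0.8 y.z -0.003 leveltwist 0.004
z [ 0.594 -0.008 -0.804] x [-0.804  0.007 -0.594] y [ 0.01   1.    -0.003]
[0.575, -0.13, 0.06] [10.2 -0.7 16.4]
[0.575, -0.135, 0.04] [11.4 -1.2 18.1]
```

>>> play_rows(deltas=[6.5,2.5,-0.2,4.5,0,6.5,5,-0.4,8.5,0,6.5,7.5,-0.6,12.5,0,6.5,10.2,-0.8,16.4,0,6.5,10.2,-0.8,16.4,0])

```text
time: 25.65
ee_pos: [0.5715, -0.1268, 0.0563]
eef_rot: [0.007, 2.512, -0.003]
ft_force: [0.3, -0.3, -0.3]
gripper_width: 0.76
gripper_force: 0.0
```

```bash
cat > look.py <<'E'
from h import *
import sys
s,c=cap('wrist',sys.argv[1]);im=c['frame'];M=R.from_rotvec(s['eef_rot']).as_matrix()
def f(t):
    p=np.linalg.inv(c['mount'])@np.r_[t,1];x,y,z=p[0],-p[1],-p[2];h=np.hypot(x,y);r=c['fx']*np.arctan2(h,z)
    return np.array([c['cx']+r*x/h,c['cy']+r*y/h]).round(1)
h=cv2.cvtColor(im,cv2.COLOR_RGB2HSV);m=(((h[...,0]<6)|(h[...,0]>174))&(h[...,1]>190)&(h[...,2]>70)).astype(np.uint8)
n,l,st,ce=cv2.connectedComponentsWithStats(m)
for i in range(1,n):
    if st[i,4]>150: print('red blob',st[i],ce[i].round())
for z in(0,.03,.06,.09): 
  J=np.array([.612,-.14,z]);
  print('jar edges z',z,[f(M.T@(J+np.array([0,e,0])-s['ee_pos'])).tolist() for e in(-.024,0,.024)])
E
python3 look.py pics/w5.png; python3 td.py .643 -.14 .023
```

```text
red blob [ 513  124   73  121 4011] [549. 197.]
red blob [ 251  225   66  104 3887] [280. 281.]
red blob [312 232  16 100 627] [323. 284.]
red blob [ 249  326   79   60 3087] [282. 355.]
jar edges z 0 [[259.6, 236.7], [293.7, 236.5], [328.2, 236.3]]
jar edges z 0.03 [[256.0, 273.6], [292.4, 273.7], [329.3, 273.5]]
jar edges z 0.06 [[252.3, 315.3], [291.1, 315.8], [330.5, 315.6]]
jar edges z 0.09 [[248.7, 361.7], [289.9, 362.6], [331.6, 362.5]]
t 25.7 q [-0.34  0.03 -1.01 -0.08  0.19 -0.27] p [ 0.5739 -0.1278  0.0595] tilt 36.3 yaw -0.5 y.z -0.002 leveltwist 0.003
z [ 0.592 -0.005 -0.806] x [-0.806  0.004 -0.592] y [ 0.006  1.    -0.002]
[0.643, -0.14, 0.023] [-3.4 -1.2  7. ]
```

The wrist image has the red jar spanning columns 249–328, within about 1 mm of the prediction. I'll move in and grip.

>>> play_rows(deltas=[6.5,-1,-0.5,2,0,6.5,-1.8,-0.9,4,0,6.5,-2.6,-1.2,5.6,0,6.5,-3.4,-1.3,7,0,6.5,-3.4,-1.3,7,0])

```text
time: 26.32
ee_pos: [0.6468, -0.1435, 0.0273]
eef_rot: [0.007, 2.501, -0.008]
ft_force: [-0.4, -0.3, -0.1]
gripper_width: 0.762
gripper_force: 0.0
```

```bash
python3 td.py; python3 - <<'E'
from h import *
s,c=cap('wrist','pics/w6.png');a=c['frame'][120:480,100:540,::-1]
s,c=cap('side','pics/s6.png');b=c['frame'][130:330,250:490,::-1]
cv2.imwrite('pics/v6.png',np.hstack([cv2.resize(a,(440,360)),cv2.resize(b,(360,300),interpolation=3) if 0 else cv2.copyMakeBorder(cv2.resize(b,(360,300)),0,60,0,0,0)]))
E
```

```text
t 26.325 q [-0.32  0.22 -0.9  -0.17  0.18 -0.25] p [ 0.6468 -0.1435  0.0273] tilt 36.7 yaw -0.7 y.z -0.004 leveltwist 0.007
z [ 0.598 -0.008 -0.802] x [-0.802  0.003 -0.598] y [ 0.007  1.    -0.004]
```

View pics/v6.png

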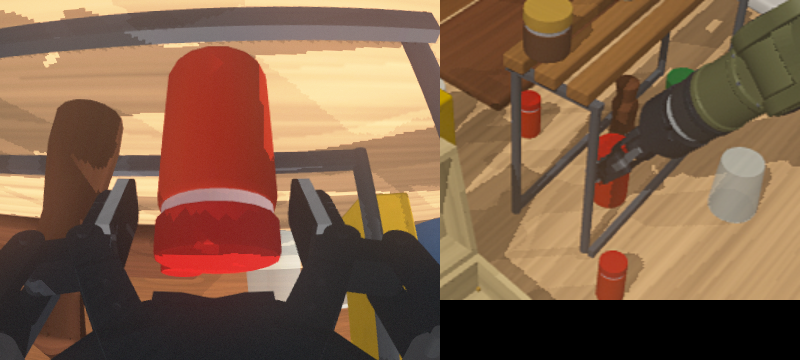

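The picture shows the fingers straddling the jar near its neck, the jar about 3 mm toward the +y finger, and the mill clear. I'll centre and close.

>>> play_rows(deltas=[6.5,0,0.3,0,0,6.5,0,0.3,0,0,4,0,0.3,0,0,4,0,0.3,0,0,4,0,0.3,0,0,4,0,0.3,0,0])

```text
time: 27.18
ee_pos: [0.6449, -0.1409, 0.0257]
eef_rot: [0.009, 2.503, -0.008]
ft_force: [-3.0, -1.1, 6.2]
gripper_width: 0.547
gripper_force: 61.0
```

```bash
python3 td.py .6468 -.14 .052 .56 -.142 .058 .555 -.13 .1
```

```text
t 27.175 q [-0.31  0.22 -0.91 -0.17  0.18 -0.25] p [ 0.6449 -0.1409  0.0257] tilt 36.6 yaw -0.8 y.z -0.004 leveltwist 0.006
z [ 0.596 -0.008 -0.803] x [-0.803  0.005 -0.596] y [ 0.009  1.    -0.004]
[0.6468, -0.14, 0.052] [-1.7  0.1 -2. ]
[0.56, -0.142, 0.058] [ 4.9 -0.2 -7.7]
[0.555, -0.13, 0.1] [  2.8   1.  -11.3]
```

>>> play_rows(deltas=[4,-0.5,0,-0.7,0,4,-1,0,-1.4,0,4,-1.6,0,-2.2,0,4,-1.6,0,-2.2,0,4,-0.6,0,-3.1,0,4,0.6,0,-4.2,0,4,1.8,0,-5.2,0,4,3.2,0,-6.4,0,4,4.4,0,-7.5,0,4,4.4,0,-7.5,0])

```text
time: 28.42
ee_pos: [0.5649, -0.1406, 0.0607]
eef_rot: [0.01, 2.501, -0.009]
ft_force: [0.7, -0.1, -1.2]
gripper_width: 0.547
gripper_force: 62.5
```

```bash
python3 td.py .55 -.13 .25; python3 - <<'E'
from h import *
import pickle
S=pickle.load(open('pics/s3.png.pkl','rb'))[1];im=S['frame']
# find tin: bluish-grey bright inside the case crop
c=im[370:440,160:230].astype(int);sat=c.max(2)-c.min(2);m=((sat<30)&(c.mean(2)>90)).astype(np.uint8)
n,l,st,ce=cv2.connectedComponentsWithStats(m);i=1+st[1:,4].argmax();x,y,w,h,a=st[i];print(x+160,y+370,w,h,a)
k=np.load('poses.npy')[0]
cx=x+160+w/2
from fit import W
from scipy.optimize import minimize
# silhouette fit
def sil(p):
    t=np.linspace(0,6.283,60);pts=np.array([proj(S,(p[0]+.022*np.cos(a),p[1]+.022*np.sin(a),z)) for z in(.008,.068) for a in t])
    return np.r_[pts.min(0),pts.max(0)]
tg=np.array([x+160,y+370,x+160+w-1,y+370+h-1])
from scipy.optimize import least_squares
r=least_squares(lambda p:sil(p)-tg,onz(S,cx,y+375+0,.068)[:2]);print('tin',r.x,r.fun)
c_,s_=np.cos(k[2]),np.sin(k[2]);d=r.x-k[:2];print('tin in case',c_*d[0]+s_*d[1],-s_*d[0]+c_*d[1])
for q in((-.035,-.05,0),(-.03,-.07,0),(-.03,-.065,0),(-.03,.0,0)):print(q,W(k,q))
# jar check
s,c=cap('wrist','pics/w7.png');s,c=cap('side','pics/s7.png')
E
```

```text
t 28.425 q [-0.38  0.02 -1.02 -0.08  0.21 -0.3 ] p [ 0.5649 -0.1406  0.0607] tilt 36.7 yaw -0.9 y.z -0.004 leveltwist 0.007
z [ 0.597 -0.009 -0.802] x [-0.802  0.005 -0.597] y [ 0.009  1.    -0.004]
[0.55, -0.13, 0.25] [-10.1   1.  -16.1]
176 387 35 47 1264
tin [0.60631356 0.2939019 ] [-0.83698238 -1.09121618  0.8880973   0.99161814]
tin in case -0.02289289024147237 0.07741154787291081
(-0.035, -0.05, 0) [0.58022938 0.16860266 0.        ]
(-0.03, -0.07, 0) [0.58299329 0.14817325 0.        ]
(-0.03, -0.065, 0) [0.58354469 0.15314275 0.        ]
(-0.03, 0.0, 0) [0.59071287 0.21774629 0.        ]
```

```bash
python3 td.py .56 -.135 .12 .56 -.13 .2 .56 .05 .2 .62 .183 .2
```

```text
t 28.525 q [-0.38  0.02 -1.03 -0.08  0.21 -0.3 ] p [ 0.5644 -0.1399  0.0594] tilt 36.6 yaw -0.8 y.z -0.004 leveltwist 0.006
z [ 0.596 -0.008 -0.803] x [-0.803  0.005 -0.596] y [ 0.009  1.    -0.004]
[0.56, -0.135, 0.12] [-3.3  0.5 -5.1]
[0.56, -0.13, 0.2] [ -8.    0.9 -11.6]
[0.56, 0.05, 0.2] [ -7.9  18.9 -11.7]
[0.62, 0.183, 0.2] [-12.7  32.3  -8.2]
```

>>> play_rows(deltas=[4,-1.6,0.2,-2.5,0,4,-3.3,0.5,-5.1,0,4,-5.5,0.7,-8.2,0,4,-8,0.9,-11.6,0,4,-8,4,-11.6,0,4,-8,8,-11.6,0,4,-8,12,-11.6,0,4,-8,16,-11.6,0,4,-8,19,-11.7,0,4,-8,19,-11.7,0])

```text
time: 29.78
ee_pos: [0.5602, 0.0532, 0.1993]
eef_rot: [0.003, 2.505, -0.005]
ft_force: [-0.1, -0.5, -3.1]
gripper_width: 0.547
gripper_force: 63.0
```

```bash
python3 td.py .62 .183 .2 .62 .183 .1 .62 .183 .042
```

```text
t 29.775 q [ 0.16 -0.27 -0.87  0.34 -0.1   0.13] p [0.5602 0.0532 0.1993] tilt 36.5 yaw -0.5 y.z -0.003 leveltwist 0.005
z [ 0.594 -0.005 -0.804] x [-0.804  0.001 -0.594] y [ 0.004  1.    -0.003]
[0.62, 0.183, 0.2] [-4.8 13.   3.4]
[0.62, 0.183, 0.1] [ 1.1 13.  11.5]
[0.62, 0.183, 0.042] [ 4.5 13.  16.1]
```

>>> play_rows(deltas=[4,-1.6,4,1,0,4,-3.2,8,2.2,0,4,-4.8,12,3.4,0,4,-4.8,13,3.4,0,4,-4.8,13,3.4,0,4,-3.3,13,5.4,0,4,-1.8,13,7.4,0,4,-0.4,13,9.4,0,4,1.1,13,11.5,0,4,1.1,13,11.5,0])

```text
time: 31.02
ee_pos: [0.6188, 0.1771, 0.0977]
eef_rot: [0.01, 2.509, -0.012]
ft_force: [-0.6, 0.9, -3.0]
gripper_width: 0.543
gripper_force: 63.3
```

```bash
python3 td.py .62 .183 .042 .62 .183 .034; python3 - <<'E'
from h import *
s,c=cap('side','pics/s8.png');a=c['frame'][150:480,60:460,::-1]
s,c=cap('scene','pics/c8.png');b=c['frame'][150:480,240:640,::-1]
cv2.imwrite('pics/v8.png',np.hstack([a,b]))
E
```

```text
t 31.025 q [ 0.42  0.07 -0.84  0.08 -0.26  0.35] p [0.6188 0.1771 0.0977] tilt 36.2 yaw -1.1 y.z -0.006 leveltwist 0.010
z [ 0.591 -0.011 -0.806] x [-0.806  0.004 -0.591] y [ 0.01   1.    -0.006]
[0.62, 0.183, 0.042] [3.2 0.6 4.6]
[0.62, 0.183, 0.034] [3.7 0.6 5.2]
```

View pics/v8.png

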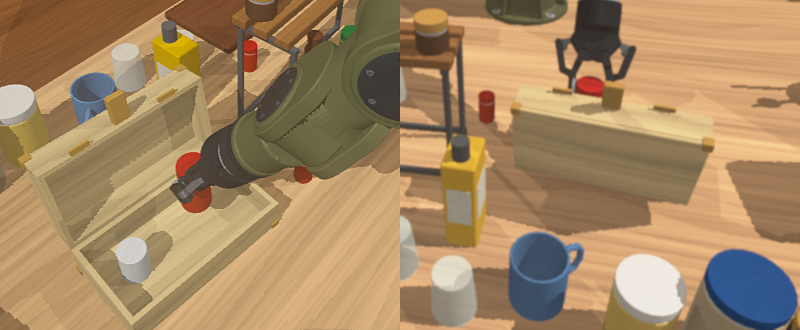

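The last view shows the jar upright over the open case, clear of the tin and the lid. I'll lower it gently.

>>> play_rows(deltas=[4,0.8,0,1.2,0,4,1.6,0,2.3,0,4,2.4,0,3.4,0,4,2.9,0,4.2,0,4,3.1,0,4.5,0,4,3.1,0,4.5,0])

```text
time: 31.88
ee_pos: [0.6238, 0.1796, 0.0467]
eef_rot: [0.009, 2.503, -0.008]
ft_force: [-0.6, -0.4, -2.7]
gripper_width: 0.548
gripper_force: 63.3
```

>>> play_rows(deltas=[4,0.1,0,0.2,0,4,0.2,0,0.3,0,4,0.3,0,0.45,0,4,0.3,0,0.45,0])

```text
time: 32.38
ee_pos: [0.6235, 0.1796, 0.0407]
eef_rot: [0.009, 2.504, -0.008]
ft_force: [-0.9, -0.7, -2.8]
gripper_width: 0.547
gripper_force: 63.3
```

>>> play_rows(deltas=[4,0.1,0,0.1,0,4,0.15,0,0.2,0,4,0.25,0,0.35,0,4,0.25,0,0.35,0])

```text
time: 32.88
ee_pos: [0.6236, 0.1795, 0.0363]
eef_rot: [0.009, 2.504, -0.008]
ft_force: [0.2, -0.2, -3.0]
gripper_width: 0.547
gripper_force: 63.3
```

>>> play_rows(deltas=[4,0.05,0,0.1,0,4,0.1,0,0.15,0,4,0.1,0,0.15,0])

```text
time: 33.25
ee_pos: [0.6238, 0.1795, 0.0347]
eef_rot: [0.009, 2.504, -0.008]
ft_force: [0.4, 0.8, -3.1]
gripper_width: 0.547
gripper_force: 63.3
```

>>> play_rows(deltas=[4,0.05,0,0.1,0,4,0.1,0,0.15,0,4,0.1,0,0.15,0])

```text
time: 33.62
ee_pos: [0.6244, 0.1796, 0.0337]
eef_rot: [0.009, 2.502, -0.008]
ft_force: [-3.3, -1.4, 3.4]
gripper_width: 0.545
gripper_force: 64.2
```

The force flipped sign, so the jar is on the floor. I'll release and withdraw along the tool.

>>> play_rows(deltas=[5.3,0,0,0,0,6,0,0,0,0,7,0,0,0,0,7,0,0,0,0,7,0,0,-2,0,7,0,0,-5,0,7,0,0,-9,0,7,0,0,-14,0,7,0,0,-20,0,7,0,0,-20,0])

```text
time: 34.88
ee_pos: [0.5057, 0.1827, 0.199]
eef_rot: [0.009, 2.497, -0.002]
ft_force: [0.2, 0.5, 0.7]
gripper_width: 0.818
gripper_force: 0.0
```

```bash
python3 td.py; python3 - <<'E'
from h import *
k,_=np.load('poses.npy')
s,S=cap('side','pics/s9.png');s,C=cap('scene','pics/c9.png')
def blobs(c,n):
    h=cv2.cvtColor(c['frame'],cv2.COLOR_RGB2HSV);m=(((h[...,0]<6)|(h[...,0]>174))&(h[...,1]>180)&(h[...,2]>70)).astype(np.uint8)
    m=cv2.morphologyEx(m,cv2.MORPH_CLOSE,np.ones((7,7)))
    a,l,st,ce=cv2.connectedComponentsWithStats(m)
    for i in range(1,a):
        if st[i,4]>150: print(n,st[i])
blobs(S,'side');blobs(C,'scene')
def sil(c,p,z0,z1,r):
    t=np.linspace(0,6.283,60);q=np.array([proj(c,(p[0]+r*np.cos(a),p[1]+r*np.sin(a),z)) for z in(z0,z1) for a in t]);return q.min(0).round(1),q.max(0).round(1)
print('expected upright jar in side',sil(S,(.591,.1795),.008,.098,.024))
# other things unchanged? diff vs before for side (shelf/glass) and scene
import pickle
for n,c in(('side',S),('scene',C)):
    o=pickle.load(open(f"pics/{ {'side':'s3','scene':'c3'}[n] }.png.pkl",'rb'))[1]['frame']
    d=(cv2.absdiff(o,c['frame']).max(2)>60).astype(np.uint8);a,l,st,ce=cv2.connectedComponentsWithStats(cv2.morphologyEx(d,cv2.MORPH_OPEN,np.ones((3,3))))
    print(n,[st[i].tolist() for i in range(1,a) if st[i,4]>60])
E
```

```text
t 34.875 q [ 0.57 -0.27 -0.86  0.42 -0.33  0.48] p [0.5057 0.1827 0.199 ] tilt 36.9 yaw -0.3 y.z 0.001 leveltwist -0.001
z [ 0.601 -0.003 -0.799] x [-0.799  0.006 -0.601] y [0.007 1.    0.001]
side [304 190  13  31 182]
side [236 328  31  31 726]
scene [319 242  15  30 394]
scene [195 320  22  37 598]
expected upright jar in side (array([237. , 329.3]), array([271.3, 388.5]))
side [[73, 0, 118, 112, 5386], [599, 0, 41, 58, 1893], [361, 101, 13, 27, 239], [500, 111, 129, 156, 4140], [92, 127, 124, 180, 7553], [458, 162, 18, 16, 139], [463, 165, 24, 26, 214], [283, 193, 277, 172, 20372], [331, 197, 15, 9, 69], [350, 219, 28, 67, 1068], [304, 227, 17, 14, 157], [284, 228, 13, 14, 111], [579, 251, 25, 12, 132], [630, 251, 10, 34, 211], [308, 254, 16, 19, 123], [180, 262, 19, 14, 81], [550, 277, 18, 11, 64], [580, 278, 60, 159, 5364], [237, 328, 33, 57, 1402]]
scene [[513, 21, 18, 13, 142], [439, 62, 29, 8, 139], [404, 73, 46, 93, 1824], [471, 84, 36, 13, 366], [413, 101, 102, 149, 7335], [463, 118, 14, 20, 190], [82, 120, 249, 46, 4946], [289, 167, 28, 8, 160], [79, 205, 49, 62, 1500], [123, 214, 24, 22, 243], [201, 214, 15, 9, 89], [241, 217, 43, 39, 1100], [290, 231, 9, 33, 237], [396, 230, 17, 6, 68], [63, 234, 26, 33, 498], [392, 237, 20, 8, 114], [304, 239, 15, 21, 179], [355, 238, 199, 55, 2173], [236, 249, 26, 23, 478], [335, 255, 7, 15, 73], [493, 255, 23, 9, 138], [239, 268, 26, 32, 552], [546, 293, 8, 12, 67], [28, 314, 140, 46, 3389], [136, 325, 53, 19, 477], [215, 327, 46, 30, 704], [326, 358, 135, 28, 1000]]
```

```bash
python3 - <<'E'
from h import *
def edge(f,x0,y0,x1,y1,lo,hi):
    i=cv2.imread(f)[y0:y1,x0:x1];h=cv2.cvtColor(i,cv2.COLOR_BGR2HSV);m=cv2.inRange(h,np.array(lo),np.array(hi));M=cv2.moments(m,True);return round(M['m10']/max(M['m00'],1)+x0,1),round(M['m01']/max(M['m00'],1)+y0,1),int(M['m00'])
for n,b,lo,hi in(('green',(145,235,190,295),(40,80,40),(75,255,255)),('mill',(190,235,225,305),(0,60,10),(14,200,80)),('tab/lid',(500,150,660-20,360),(18,60,60),(30,255,255)),('oil',(275,280,335,400),(22,200,90),(30,255,255))):
    print(n,[edge(f'pics/c{k}.png' if k!='o' else 'pics/scene0.png',*b,lo,hi) for k in ('o','3','8','9')])
a=cv2.imread('pics/c8.png');b=cv2.imread('pics/c9.png');d=cv2.absdiff(a,b).max(2)
print('lid-area change 8->9',(d[240:370,350:560]>40).mean())
print('glass side',[edge(f'pics/{k}.png',425,220,475,285,(0,0,110),(179,60,255)) for k in('side0','s3','s9')],'tin',[edge(f'pics/{k}.png',165,375,225,445,(0,0,90),(179,45,255)) for k in('s3','s9')])
E
```

```text
green [(162.3, 250.1, 399), (162.3, 250.2, 396), (162.3, 250.2, 400), (162.3, 250.1, 401)]
mill [(203.7, 273.4, 897), (203.7, 274.4, 640), (203.4, 272.5, 770), (203.4, 272.7, 795)]
tab/lid [(515.8, 294.5, 3318), (531.7, 296.7, 5270), (526.5, 301.7, 4201), (524.4, 302.0, 4049)]
oil [(275.0, 280.0, 0), (275.0, 280.0, 0), (275.0, 280.0, 0), (275.0, 280.0, 0)]
lid-area change 8->9 0.0068864468864468864
glass side [(447.8, 253.1, 1428), (447.8, 253.1, 1430), (425.0, 220.0, 0)] tin [(193.5, 409.7, 1262), (193.5, 409.7, 1268)]
```

```bash
python3 - <<'E'
from h import *
for k in('scene0','c3','c8','c9'):
    i=cv2.imread(f'pics/{k}.png')[205:258,205:256];h=cv2.cvtColor(i,cv2.COLOR_BGR2HSV);m=cv2.inRange(h,(0,0,90),(179,60,255));x,y=np.nonzero(m)[::-1];print(k,x.min()+205,x.max()+205,y.min()+205,y.max()+205,len(x),x.mean().round(1),y.mean().round(1))
E
```

```text
scene0 216 245 214 253 933 25.0 29.0
c3 215 245 214 253 956 24.8 28.8
c8 215 246 214 253 1025 24.9 28.9
c9 215 245 214 253 982 25.0 28.7
```

Everything is unmoved, and the jar stands upright in the case with the gripper clear.

```bash
python3 -c "
from workcell import env
print(env.job_done())"
```

```text
the job is handed in; nothing more can be done
None
```

The lid is resting open on its stop and the red-capped jar stands upright on the case floor beside the tin. In the camera checks the green jar, mill, glass and tin had not moved. I handed the job in at about 35 s of arm time and have no verdict back.

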